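# Swing the drilled plate against its stop and pin it

### The arm

A 6-joint arm with a two-finger parallel gripper is mounted at the origin on a cart in front of the work surface, level with it; the furniture and walls round the work are solid. World frame = base frame: x ahead of the robot, y to its left, z up, the work surface at z = 0. Lengths are in m, angles in rad, forces in N, time in s.
With the tool pointing down it reaches from about 0.4 to 0.825 m from the base axis. Payload 7 kg.
Tool frame: the origin (TCP) lies between the finger pads; the fingertips stand 22 mm ahead of it and the grasp point (between the pads) lies 3 mm ahead of it; z points along the fingers, y is the direction in which the jaws open and shut (so a half turn about z gives the same grasp; the last joint's range is limited). The gripper opens to 88 mm and grips with 3 to 60 N. Pads are 19 mm wide; open, the fingers measure 130 mm over their backs; the gripper's body (78 mm by 193 mm) begins 47 mm behind the grasp point.
Start: joints at [-0.907, 0.359, 0.012, 0, -1.224, -0.288], TCP at [0.248, -0.628, 0.249] pointing down, gripper open.
Joint ranges: [-3.07, 3.07], [-1.43, 2.12], [-1.02, 1.25], [-3.03, 1.67], [-3.05, -0], [-3.03, 3.03]. Speed limits (rad/s): [2.39, 2.39, 3.01, 3.14, 3.14, 3.14].

### API

Orientations are given as [roll, pitch, yaw] about the fixed x, y, z axes, in that order (R = Rz(yaw) Ry(pitch) Rx(roll)).
In Python, from station import * gives the robot as it stands. The module is installed in compiled form; this text tells all that it offers.
- The arm moves only by the tool move_arm, never from a script. Its argument "rows" is a list of rows, each an object with "delta_rot": the turn, a rotation vector about the world's x, y, z in degrees, a list of three; "delta_pos": the shift along the world's x, y, z in cm, a list of three; "hand": the finger opening in cm, from 0 to 8.76. A call has exactly 10 rows; each row shifts and turns the commanded pose from where the row before left it; what a row does not reach is not made up. A row lasts 1/10 s, in which the tool goes at most 50 mm and 8.59 degrees, less where a joint would pass 70% of its speed; a pose out of reach is approached as far as the arm can. A call is refused whole if a number of a shift passes 5 or a number of a turn 8.59, either way. A call with a gripper value outside its range is refused whole. The fingers move at their own pace and stop on an object; "force" is the grip in N (left out, the last holds). Time passes only in rows, so rows that do not move let the fingers close, or fill a call up. It gives the time, the measured TCP pose, the force and the opening at its end, in the units of the state.
- get_state(): the state, without advancing time (a new reading comes with each control period).
- grab_frame(name): name is "scene" or "top" or "wrist"; returns the picture (400x640x3 uint8, blue, green, red); there is no depth.
- camera_info(name): a dict with "camera_matrix" (3x3 intrinsics, pixels), "world_from_camera" (4x4, takes a point from camera to world coordinates); the wrist camera has in their place "T_tool_cam" (4x4, takes a point from camera to tool coordinates, whose origin is the TCP and whose axes are the flange's). Camera axes: x right, y down, z forward; pixel columns grow to the right and rows downward; lengths in m; the calibration is good to about 2 mm. A picture is of the moment at which its call begins: read the wrist's pose just before it. camera_info takes no time and is no camera call.
- job_done(): hands the job in, once; it reports no verdict.
The state is a dict: "t": time; "q": joint angles; "qd": joint speeds; "joint_efforts": joint torques, N m; "eef_pos": TCP position; "ee_rot": TCP orientation; "force": force on the tool from outside, world axes, zero at the start; "moment": the same for the moment, N m; "width": finger opening in m.
Only numpy, scipy, OpenCV 4.12 (cv2) and the standard library are available. Lean on these libraries where they do the work, as an engineer would, in place of code of your own. Each camera call takes 0.05 s, during which the arm holds its last target.

### The job

Push the drilled plate near its free corner so that it pivots on its shoulder bolt until its edge is fully home against the stop screw, and keep it pressed there for a moment with a firm but gentle push (about 14 N, never above 25 N); the screw is set a little differently each time, so find it by feel. Then take the lock pin out of its parking block and put it down through the plate's free hole into the slot of the jig until its shoulder sits flat on the plate, so that the plate cannot swing back out. Do not push about the loose things lying about.

Things in the scene. Friction and masses are not known exactly. Their poses are not given: they have to be found in the camera images.
- jig: Fixed dark steel slab 120 x 200 mm, 20 mm thick: x -55..65, y -165..35 mm in its frame. Origin on the shoulder bolt's axis at table level, z up. The bolt (shank 16 mm, head 28 mm wide, its top at 45 mm) holds the plate down with 2 mm of play in height. When home, the plate runs along the jig's -y, within 0.04 rad, as the stop screw sets it.
- stop_block: Steel block 20 x 40 x 22 mm on the jig; its frame is that of jig. Through it runs the stop screw, 12 mm thick along x at y -130, z 29 mm, blunt tip towards -x. The tip stands at x = 20 to 30 mm (25: plate parallel to jig), differing between runs and not told by any reading: feel for it. The screw itself does not yield; contacts give under 1 mm at 20 N.
- plate: Loose aluminium plate 50 x 180 x 15 mm on the slab, 0.3 to 0.5 kg; sliding it by the free end takes about 1 to 3 N. Origin: pivot hole (17 mm bore), underside, 20 mm above table; spans x -25..25, y -155..25 mm, z up. Starts 0.35 to 0.65 rad out, free end (-y) to the jig's -x. Home: +x edge on the stop screw's tip, reached by turning anticlockwise from above.
- push_corner (a point): Point on the plate's near (-x) long edge, 15 mm from the free end, at half thickness: plate frame (-25, -140, 7.5) mm. Push here towards the plate's +x. Site axes are the plate's.
- plate_hole (a point): Centre of the top mouth of the plate's free hole, 16 mm bore right through, 90 mm from the pivot: plate frame (0, -90, 15) mm.
- lock_hole (a point): Centre of the mouth of the jig's slot for the lock pin, at the slab's top: jig frame (0, -90, 20) mm; slot 24 mm long along the jig's x, 16 mm wide along y, 18 mm deep. When the plate is home its free hole lies over this slot, up to 4 mm off its centre along x: put the pin in at the plate's hole.
- lock_pin: Loose upright steel pin, 0.12 kg. Origin: centre of its lower tip, z up. Shank 13.6 mm thick, z 0..30 mm, lowest 9 mm tapered to 6 mm; above it a round grooved grip 24 mm thick, z 30..70 mm, whose underside is the shoulder. Starts standing in the parking block, shoulder on its top, tip 5 mm above the table. Fully in the jig, its tip is again 5 mm above the table.
- pin_block: Fixed dark steel parking block 50 x 50 x 35 mm with a 16 mm hole, 33 mm deep, in the middle of its top. Origin at the centre of its underside.
- weld_square: Loose red and grey magnet square, 85 x 85 x 17 mm, lying between jig and parking block; leave it. Origin at the centre of its underside.
- paint_marker: Loose white marker with a yellow cap, 122 mm long, 17 mm thick, lying near the front of the table; leave it.
- barb: Loose grey flat bar 20 x 150 x 6 mm lying in front of the jig; leave it. Origin at the centre of its underside.
- ring00: Loose black ring, 46 mm wide, 8 mm thick, right of the jig; leave it.
Things that resemble listed ones, but are neither listed nor needed, are in the scene too. What is meant by the plate is not green, and is the larger of those in its own colour.

How it is judged:
On the way, in this order (a step that is already met when the one before it is completed fails the run):
1. the plate is home on the stop screw and pressed against it with more than 6 N for 0.3 s (contact force between plate and stop_block above 6 N and angle between the y axis of plate and the y axis of jig, either way round below 0.06 rad), for 0.3 s.
2. the lock pin has gone down through the plate into the jig, shoulder on the plate (horizontal distance between lock_pin and lock_hole below 0.008 m and z of lock_pin in the frame of jig below 0.008 m), for 0.2 s.
At the end, for the whole second after the job is handed in: The plate lies flat and home (within 0.06 rad of parallel to the jig, hole within 8 mm of the slot's middle); the lock pin stands upright (0.08 rad) in the plate's hole (4 mm) and the slot (8 mm), its tip under 8 mm above the table; all at rest (all of step 2 and angle between lock_pin's own z axis and vertical below 0.08 rad and angle between the y axis of plate and the y axis of jig, either way round below 0.06 rad and horizontal distance between plate_hole and lock_hole below 0.008 m and horizontal distance between plate_hole and lock_pin below 0.004 m and angle between plate's own z axis and vertical below 0.04 rad and linear speed of each of lock_pin, plate below 0.02 m/s); the robot touches nothing.
It fails at once if the plate is pressed on the stop with more than 25 N (contact force between plate and stop_block above 25 N).
It fails at once if the fingers push on the plate with more than 25 N (contact force between the fingers and plate above 25 N).
It fails at once if a loose bystander (magnet square, marker, flat bar, one ring) is moved by more than 30 mm (distance of any of weld_square, paint_marker, barb, ring00 from where it was at the start of the episode above 0.03 m).
It also fails if it takes over 70 s, if anything falls off the work surface, if the arm or the gripper's body presses on something with over 40 N, if the wrist force passes 120 N, or if a joint passes its speed limit or range.

## Working session

There is one attempt and no reset: what is moved stays moved. The work goes in short steps, Python scripts to look and compute and a tool call to move; the robot and the scene stay as the last step left them, time stands still between calls to the robot, and variables do not carry over. Pictures are saved under pics/ and viewed, and the job is handed in when it is done.

Besides the shell and the picture viewer there is one more tool, called after ">>>" by a JSON object that holds its "fn" and its "kwargs", one argument or row to a line. move_arm: Moves the arm, as the interface text tells. Its arguments: {"type":"object","properties":{"rows":{"type":"array"},"force":{"type":"number"}},"required":["rows"]}

```bash
mkdir -p pics; ls
python3 - <<'E'
from station import *
import cv2,numpy as np
s=get_state(); print({k:np.round(v,4).tolist() for k,v in s.items()})
for n in ("scene","top"):
    cv2.imwrite(f"pics/{n}0.png",grab_frame(n)); c=camera_info(n); print(n,np.round(c["camera_matrix"],1).tolist(),np.round(c["world_from_camera"],4).tolist())
print({k:np.round(v,4).tolist() for k,v in camera_info("wrist").items() if k!="name"} )
E
```

```text
pics
{'t': 0.0, 'q': [-0.9069, 0.3594, 0.011, -0.0004, -1.2241, -0.2881], 'qd': [0.0018, 0.0007, -0.0005, -0.0, 0.0004, -0.0002], 'joint_efforts': [-0.0002, -58.2729, 29.3061, 6.9971, 0.0071, -0.0002], 'eef_pos': [0.2476, -0.6275, 0.2476], 'ee_rot': [3.14, -0.0001, -2.7659], 'force': [-0.0277, -0.6493, 0.4783], 'moment': [0.0027, 0.0013, 0.0119], 'width': 0.0878}
scene [[520.0, 0.0, 316.6], [0.0, 520.0, 196.0], [0.0, 0.0, 1.0]] [[-0.8584, -0.2033, 0.4709, -0.1118], [-0.5128, 0.3596, -0.7795, 1.0705], [-0.0108, -0.9107, -0.413, 0.6431], [0.0, 0.0, 0.0, 1.0]]
top [[422.4, 0.0, 323.4], [0.0, 422.4, 199.3], [0.0, 0.0, 1.0]] [[0.0135, -0.9865, 0.1633, 0.3822], [-0.9999, -0.0148, -0.0064, -0.0669], [0.0087, -0.1632, -0.9866, 1.2401], [0.0, 0.0, 0.0, 1.0]]
{'camera_matrix': [[278.937, 0.0, 316.5634], [0.0, 278.937, 199.7204], [0.0, 0.0, 1.0]], 'T_tool_cam': [[-0.0004, -0.9606, -0.278, 0.0766], [1.0, -0.0002, -0.0009, -0.0002], [0.0008, -0.278, 0.9606, -0.1362], [0.0, 0.0, 0.0, 1.0]]}
```

View pics/top0.png

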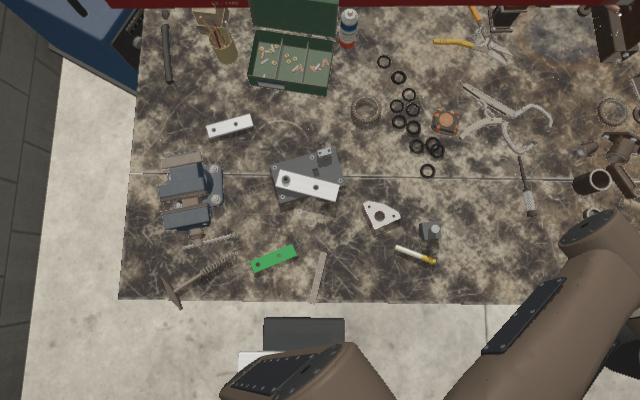

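View pics/scene0.png

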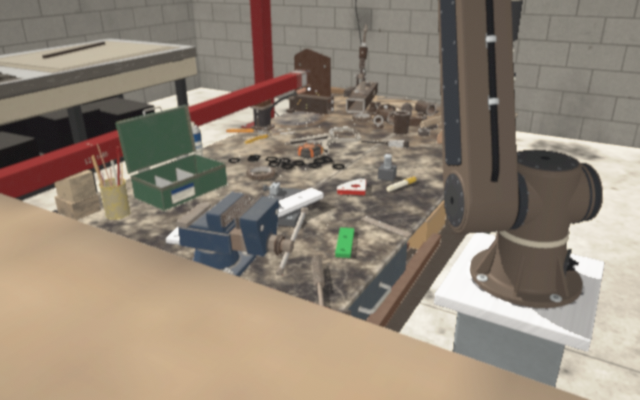

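Three plates are in view: white on the jig at (308,185), a smaller white one at (229,126), and a green one at (273,258). The meant one is the larger white plate on the dark jig with the bolt. The pin stands in its block at (431,231). I'll confirm this in a crop.

Run:
```python
import cv2
im=cv2.imread("pics/top0.png")
cv2.imwrite("pics/crop1.png",cv2.resize(im[110:290,250:450],None,fx=4,fy=4,interpolation=cv2.INTER_CUBIC)[:600])
cv2.imwrite("pics/crop2.png",cv2.resize(im[200:280,350:450],None,fx=7,fy=7,interpolation=cv2.INTER_CUBIC))
```

```text
(no output)
```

View pics/crop1.png

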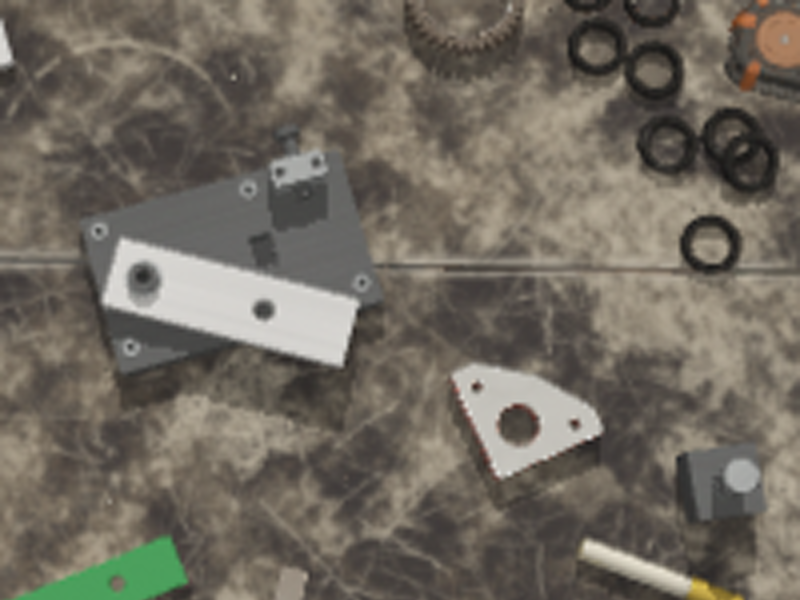

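View pics/crop2.png

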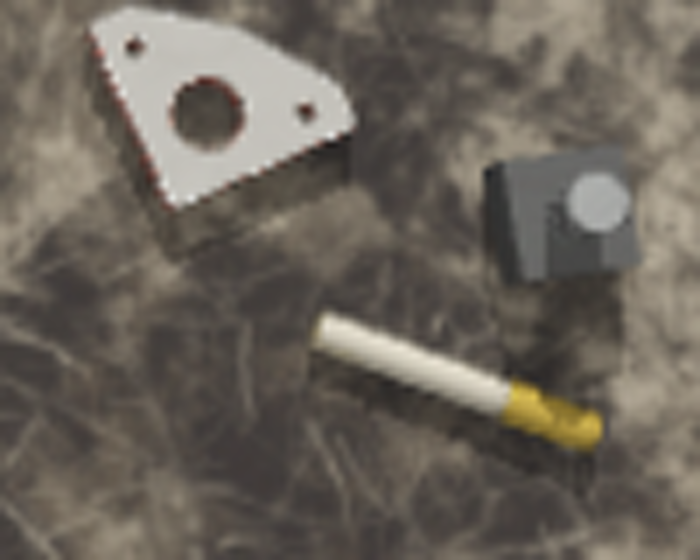

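The white plate under the bolt on the jig is the one meant: bolt head at full-picture (286,179), free hole at (316,187), slot at (316,172), stop block at (325,155). The pin top is at (435.5,228.5). Next I'll turn these into positions.

```bash
cat > h.py <<'E'
from station import *
import cv2,numpy as np
np.set_printoptions(suppress=True,precision=4)
def ray(name,uv,z,T=None):
    c=camera_info(name);K=np.array(c["camera_matrix"])
    W=np.array(c["world_from_camera"]) if T is None else T
    d=W[:3,:3]@np.linalg.solve(K,[uv[0],uv[1],1]);o=W[:3,3]
    return o+d*(z-o[2])/d[2]
def wristT(s):
    from scipy.spatial.transform import Rotation as R
    T=np.eye(4);T[:3,:3]=R.from_euler('xyz',s["ee_rot"]).as_matrix();T[:3,3]=s["eef_pos"]
    return T@np.array(camera_info("wrist")["T_tool_cam"])
E
python3 - <<'E'
from h import *
im=cv2.imread("pics/top0.png")
m=(im.min(2)>150).astype(np.uint8);n,l,st,ce=cv2.connectedComponentsWithStats(m)
k=l[190,300]; 
c=cv2.findContours((l==k).astype(np.uint8),0,2)[0][0]; r=cv2.minAreaRect(c); print(r); 
P=np.array([ray("top",p,.035)[:2] for p in cv2.boxPoints(r)]);print("plate",P,np.linalg.norm(np.roll(P,1,0)-P,axis=1),P.mean(0))
f=lambda x,y,z:ray("top",(250+(x-1.5)/4,110+(y-1.5)/4),z)[:2]
b=f(144,277,.045);h=f(263,309,.035);s=f(263,249,.02);print("bolt",b,"hole",h,np.linalg.norm(b-h),"slot",s,np.linalg.norm(b-s))
sc=[f(*p,.02) for p in((99,231),(248,189),(362,283),(130,347))];print("screws",sc)
print("jigcorners",f(80,218,.02),f(343,152,.02),f(383,300,.02))
for z in (.07,.075,.08):
  print("pin",z,ray("top",(350+(600-3)/7,200+(202-3)/7),z))
g=lambda x,y,z:ray("top",(350+(x-3)/7,200+(y-3)/7),z)[:2]
print("block",g(500,162,.035),g(624,145,.035),g(636,262,.035),g(522,280,.035))
print("marker",g(320,328,.01),g(600,432,.01))
E
```

```text
((307.138916015625, 184.88406372070312), (62.22200393676758, 17.290903091430664), 14.620875358581543)
plate [[ 0.6205  0.0668]
 [ 0.6705  0.0557]
 [ 0.6264 -0.1207]
 [ 0.5769 -0.1085]] [0.1807 0.0513 0.1819 0.051 ] [ 0.6235 -0.0267]
bolt [0.6381 0.0353] hole [ 0.6179 -0.0509] 0.08851935007237383 slot [ 0.666 -0.05 ] 0.08965806421352532
screws [array([0.6778, 0.0717]), array([ 0.7116, -0.038 ]), array([ 0.6415, -0.1234]), array([0.591 , 0.0462])]
jigcorners [0.6874 0.086 ] [ 0.7412 -0.1085] [ 0.6289 -0.139 ]
pin 0.07 [ 0.4984 -0.3869  0.07  ]
pin 0.075 [ 0.4979 -0.3855  0.075 ]
pin 0.08 [ 0.4974 -0.3841  0.08  ]
block [ 0.5177 -0.3558] [ 0.5255 -0.407 ] [ 0.4775 -0.4104] [ 0.4695 -0.3637]
marker [ 0.4503 -0.2854] [ 0.4092 -0.4005]
```

>>> {"fn": "move_arm", "kwargs": {
  "rows": [
    {"delta_rot": [0,0,-0.6],"delta_pos": [2.4,4.3,-0.3],"hand": 0},
    {"delta_rot": [0,0,-0.6],"delta_pos": [2.4,4.3,-0.3],"hand": 0},
    {"delta_rot": [0,0,-0.6],"delta_pos": [2.4,4.3,-0.3],"hand": 0},
    {"delta_rot": [0,0,-0.6],"delta_pos": [2.4,4.3,-0.3],"hand": 0},
    {"delta_rot": [0,0,-0.6],"delta_pos": [2.4,4.3,-0.3],"hand": 0},
    {"delta_rot": [0,0,-0.6],"delta_pos": [2.4,4.3,-0.3],"hand": 0},
    {"delta_rot": [0,0,-0.6],"delta_pos": [2.4,4.3,-0.3],"hand": 0},
    {"delta_rot": [0,0,-0.6],"delta_pos": [2.4,4.3,-0.3],"hand": 0},
    {"delta_rot": [0,0,-0.6],"delta_pos": [2.4,4.3,-0.3],"hand": 0},
    {"delta_rot": [0,0,-0.6],"delta_pos": [2.4,4.3,-0.3],"hand": 0}
  ]
}}

```text
t: 1.1
eef_pos: [0.4881, -0.1959, 0.2185]
ee_rot: [3.142, 0.0, -2.871]
force: [-0.2, -0.9, 0.2]
width: 0.013
```

>>> {"fn": "move_arm", "kwargs": {
  "rows": [
    {"delta_rot": [0,0,0],"delta_pos": [1.9,3.7,0],"hand": 0},
    {"delta_rot": [0,0,0],"delta_pos": [1.9,3.7,0],"hand": 0},
    {"delta_rot": [0,0,0],"delta_pos": [1.9,3.7,-1],"hand": 0},
    {"delta_rot": [0,0,0],"delta_pos": [0,0,-2],"hand": 0},
    {"delta_rot": [0,0,0],"delta_pos": [0,0,-2],"hand": 0},
    {"delta_rot": [0,0,0],"delta_pos": [0,0,-2],"hand": 0},
    {"delta_rot": [0,0,0],"delta_pos": [0,0,-1],"hand": 0},
    {"delta_rot": [0,0,0],"delta_pos": [0,0,0],"hand": 0},
    {"delta_rot": [0,0,0],"delta_pos": [0,0,0],"hand": 0},
    {"delta_rot": [0,0,0],"delta_pos": [0,0,0],"hand": 0}
  ]
}}

```text
t: 2.1
eef_pos: [0.5454, -0.087, 0.1396]
ee_rot: [-3.141, 0.002, -2.871]
force: [-0.3, 0.3, 0.3]
width: 0.0005
```

Run:
```python
from h import *
s=get_state();print(s["eef_pos"],s["ee_rot"],s["force"])
im=grab_frame("wrist");cv2.imwrite("pics/w1.png",im)
np.save("w1.npy",wristT(s))
```

```text
[ 0.5454 -0.087   0.1396] [-3.1412  0.0017 -2.8706] [-0.3342  0.2981  0.3117]
```

View pics/w1.png

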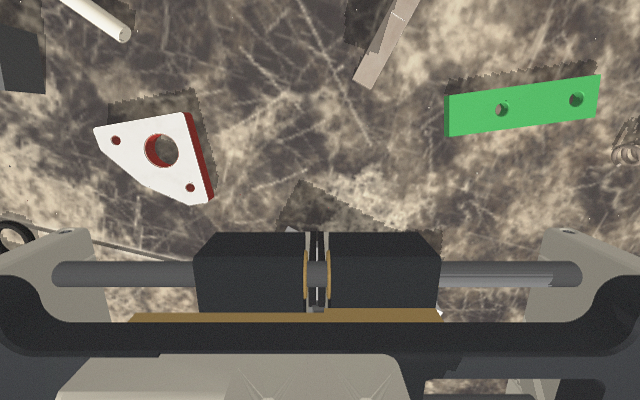

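>>> {"fn": "move_arm", "kwargs": {
  "rows": [
    {"delta_rot": [0,0,0],"delta_pos": [0.5,-1.85,0],"hand": 0},
    {"delta_rot": [0,0,0],"delta_pos": [0.5,-1.85,0],"hand": 0},
    {"delta_rot": [0,0,0],"delta_pos": [0,0,-2],"hand": 0},
    {"delta_rot": [0,0,0],"delta_pos": [0,0,-2],"hand": 0},
    {"delta_rot": [0,0,0],"delta_pos": [0,0,-2],"hand": 0},
    {"delta_rot": [0,0,0],"delta_pos": [0,0,-2],"hand": 0},
    {"delta_rot": [0,0,0],"delta_pos": [0,0,-1.1],"hand": 0},
    {"delta_rot": [0,0,0],"delta_pos": [0,0,0],"hand": 0},
    {"delta_rot": [0,0,0],"delta_pos": [0,0,0],"hand": 0},
    {"delta_rot": [0,0,0],"delta_pos": [0,0,0],"hand": 0}
  ]
}}

```text
t: 3.15
eef_pos: [0.5556, -0.1238, 0.0487]
ee_rot: [-3.141, 0.002, -2.87]
force: [0.1, 0.2, 0.1]
width: -0.0
```

Run:
```python
from h import *
s=get_state();print(s["eef_pos"],s["ee_rot"],s["force"])
im=grab_frame("top");cv2.imwrite("pics/t2.png",cv2.resize(im[110:250,220:400],None,fx=4,fy=4,interpolation=cv2.INTER_CUBIC))
```

```text
[ 0.5556 -0.1238  0.0487] [-3.1411  0.0018 -2.8702] [0.1358 0.1936 0.124 ]
```

View pics/t2.png

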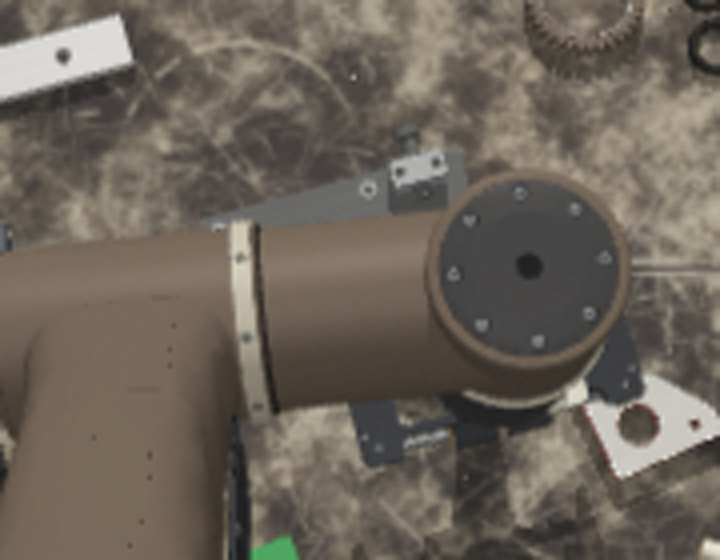

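The arm hides the plate in this view, so I'll go by feel.

>>> {"fn": "move_arm", "kwargs": {
  "rows": [
    {"delta_rot": [0,0,0],"delta_pos": [0.386,0.106,0],"hand": 0},
    {"delta_rot": [0,0,0],"delta_pos": [0.386,0.106,0],"hand": 0},
    {"delta_rot": [0,0,0],"delta_pos": [0.386,0.106,0],"hand": 0},
    {"delta_rot": [0,0,0],"delta_pos": [0.386,0.106,0],"hand": 0},
    {"delta_rot": [0,0,0],"delta_pos": [0.386,0.106,0],"hand": 0},
    {"delta_rot": [0,0,0],"delta_pos": [0.386,0.106,0],"hand": 0},
    {"delta_rot": [0,0,0],"delta_pos": [0.386,0.106,0],"hand": 0},
    {"delta_rot": [0,0,0],"delta_pos": [0.386,0.106,0],"hand": 0},
    {"delta_rot": [0,0,0],"delta_pos": [0.386,0.106,0],"hand": 0},
    {"delta_rot": [0,0,0],"delta_pos": [0.386,0.106,0],"hand": 0}
  ]
}}

```text
t: 4.2
eef_pos: [0.5931, -0.1137, 0.0474]
ee_rot: [-3.141, -0.001, -2.871]
force: [-4.0, -10.3, 0.9]
width: 0.0005
```

The force lies mostly along the plate's length, so the finger is on the free-end face and not the long edge. I'll back off and come in nearer the pivot.

>>> {"fn": "move_arm", "kwargs": {
  "rows": [
    {"delta_rot": [0,0,0],"delta_pos": [-0.6,-0.3,0],"hand": 0},
    {"delta_rot": [0,0,0],"delta_pos": [-1.0,-0.3,0],"hand": 0},
    {"delta_rot": [0,0,0],"delta_pos": [-1.0,-0.2,0],"hand": 0},
    {"delta_rot": [0,0,0],"delta_pos": [-1.2,-0.1,0],"hand": 0},
    {"delta_rot": [0,0,0],"delta_pos": [-0.3,1.2,0],"hand": 0},
    {"delta_rot": [0,0,0],"delta_pos": [-0.3,1.2,0],"hand": 0},
    {"delta_rot": [0,0,0],"delta_pos": [-0.3,1.2,0],"hand": 0},
    {"delta_rot": [0,0,0],"delta_pos": [0,0,0],"hand": 0},
    {"delta_rot": [0,0,0],"delta_pos": [0,0,0],"hand": 0},
    {"delta_rot": [0,0,0],"delta_pos": [0,0,0],"hand": 0}
  ]
}}

```text
t: 5.2
eef_pos: [0.5466, -0.086, 0.0476]
ee_rot: [-3.142, 0.0, -2.87]
force: [-0.3, 0.4, 0.6]
width: 0.0
```

>>> {"fn": "move_arm", "kwargs": {
  "rows": [
    {"delta_rot": [0,0,0],"delta_pos": [0.29,0.08,0],"hand": 0},
    {"delta_rot": [0,0,0],"delta_pos": [0.29,0.08,0],"hand": 0},
    {"delta_rot": [0,0,0],"delta_pos": [0.29,0.08,0],"hand": 0},
    {"delta_rot": [0,0,0],"delta_pos": [0.29,0.08,0],"hand": 0},
    {"delta_rot": [0,0,0],"delta_pos": [0.29,0.08,0],"hand": 0},
    {"delta_rot": [0,0,0],"delta_pos": [0.29,0.08,0],"hand": 0},
    {"delta_rot": [0,0,0],"delta_pos": [0.29,0.08,0],"hand": 0},
    {"delta_rot": [0,0,0],"delta_pos": [0.29,0.08,0],"hand": 0},
    {"delta_rot": [0,0,0],"delta_pos": [0.29,0.08,0],"hand": 0},
    {"delta_rot": [0,0,0],"delta_pos": [0.29,0.08,0],"hand": 0}
  ]
}}

```text
t: 6.2
eef_pos: [0.5756, -0.0782, 0.0476]
ee_rot: [-3.142, 0.0, -2.87]
force: [-0.5, -0.5, -0.3]
width: 0.0002
```

>>> {"fn": "move_arm", "kwargs": {
  "rows": [
    {"delta_rot": [0,0,0],"delta_pos": [0.31,0.02,0],"hand": 0},
    {"delta_rot": [0,0,0],"delta_pos": [0.31,0.02,0],"hand": 0},
    {"delta_rot": [0,0,0],"delta_pos": [0.31,0.02,0],"hand": 0},
    {"delta_rot": [0,0,0],"delta_pos": [0.31,0,0],"hand": 0},
    {"delta_rot": [0,0,0],"delta_pos": [0.31,0,0],"hand": 0},
    {"delta_rot": [0,0,0],"delta_pos": [0.31,0,0],"hand": 0},
    {"delta_rot": [0,0,0],"delta_pos": [0.31,0,0],"hand": 0},
    {"delta_rot": [0,0,0],"delta_pos": [0.31,0,0],"hand": 0},
    {"delta_rot": [0,0,0],"delta_pos": [0.31,0,0],"hand": 0},
    {"delta_rot": [0,0,0],"delta_pos": [0.31,0,0],"hand": 0}
  ]
}}

```text
t: 7.2
eef_pos: [0.6065, -0.0778, 0.0475]
ee_rot: [-3.142, -0.0, -2.871]
force: [-1.0, -1.1, -0.4]
width: 0.0005
```

Run:
```python
from h import *
im=grab_frame("scene");cv2.imwrite("pics/s3.png",cv2.resize(im[160:260,220:400],None,fx=4,fy=4,interpolation=cv2.INTER_CUBIC))
im=grab_frame("top");cv2.imwrite("pics/t3.png",cv2.resize(im[110:250,220:400],None,fx=4,fy=4,interpolation=cv2.INTER_CUBIC))
```

```text
(no output)
```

View pics/s3.png

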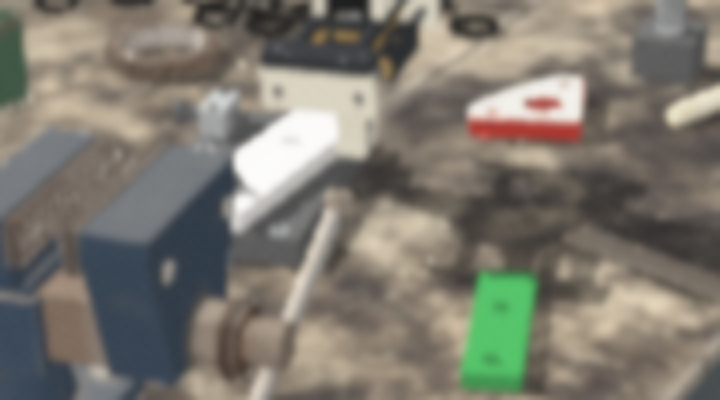

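View pics/t3.png

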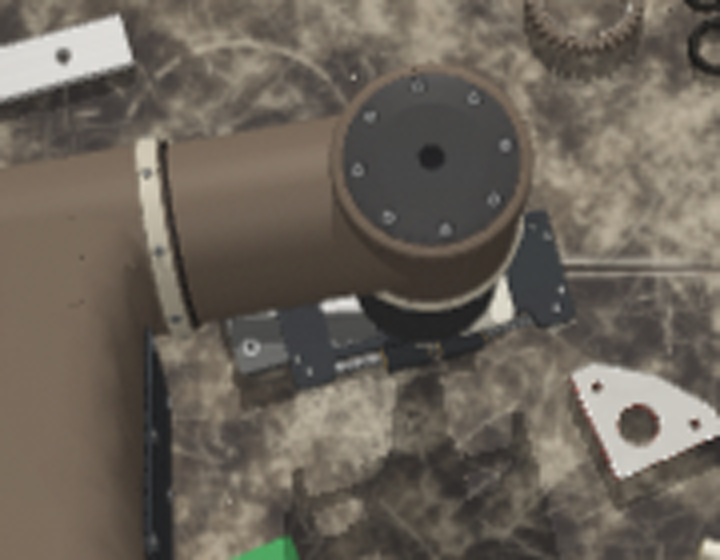

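>>> {"fn": "move_arm", "kwargs": {
  "rows": [
    {"delta_rot": [0,0,0],"delta_pos": [0.19,-0.16,0],"hand": 0},
    {"delta_rot": [0,0,0],"delta_pos": [0.19,-0.16,0],"hand": 0},
    {"delta_rot": [0,0,0],"delta_pos": [0.19,-0.16,0],"hand": 0},
    {"delta_rot": [0,0,0],"delta_pos": [0.19,-0.16,0],"hand": 0},
    {"delta_rot": [0,0,0],"delta_pos": [0.19,-0.16,0],"hand": 0},
    {"delta_rot": [0,0,0],"delta_pos": [0.19,-0.16,0],"hand": 0},
    {"delta_rot": [0,0,0],"delta_pos": [0.19,-0.16,0],"hand": 0},
    {"delta_rot": [0,0,0],"delta_pos": [0.19,-0.16,0],"hand": 0},
    {"delta_rot": [0,0,0],"delta_pos": [0.19,-0.16,0],"hand": 0},
    {"delta_rot": [0,0,0],"delta_pos": [0.19,-0.16,0],"hand": 0}
  ]
}}

```text
t: 8.3
eef_pos: [0.6254, -0.0938, 0.0476]
ee_rot: [3.142, -0.0, -2.87]
force: [-0.6, 0.3, 0.2]
width: 0.0009
```

>>> {"fn": "move_arm", "kwargs": {
  "rows": [
    {"delta_rot": [0,0,0],"delta_pos": [0.019,0.005,0],"hand": 0},
    {"delta_rot": [0,0,0],"delta_pos": [0.019,0.005,0],"hand": 0},
    {"delta_rot": [0,0,0],"delta_pos": [0.019,0.005,0],"hand": 0},
    {"delta_rot": [0,0,0],"delta_pos": [0.019,0.005,0],"hand": 0},
    {"delta_rot": [0,0,0],"delta_pos": [0.019,0.005,0],"hand": 0},
    {"delta_rot": [0,0,0],"delta_pos": [0.019,0.005,0],"hand": 0},
    {"delta_rot": [0,0,0],"delta_pos": [0.019,0.005,0],"hand": 0},
    {"delta_rot": [0,0,0],"delta_pos": [0.019,0.005,0],"hand": 0},
    {"delta_rot": [0,0,0],"delta_pos": [0,0,0],"hand": 0},
    {"delta_rot": [0,0,0],"delta_pos": [0,0,0],"hand": 0}
  ]
}}

```text
t: 9.3
eef_pos: [0.6268, -0.0933, 0.0476]
ee_rot: [-3.142, 0.0, -2.871]
force: [-0.7, -0.0, -0.2]
width: 0.0003
```

>>> {"fn": "move_arm", "kwargs": {
  "rows": [
    {"delta_rot": [0,0,0],"delta_pos": [0.019,0.005,0],"hand": 0},
    {"delta_rot": [0,0,0],"delta_pos": [0.019,0.005,0],"hand": 0},
    {"delta_rot": [0,0,0],"delta_pos": [0.019,0.005,0],"hand": 0},
    {"delta_rot": [0,0,0],"delta_pos": [0.019,0.005,0],"hand": 0},
    {"delta_rot": [0,0,0],"delta_pos": [0.019,0.005,0],"hand": 0},
    {"delta_rot": [0,0,0],"delta_pos": [0.019,0.005,0],"hand": 0},
    {"delta_rot": [0,0,0],"delta_pos": [0.019,0.005,0],"hand": 0},
    {"delta_rot": [0,0,0],"delta_pos": [0.019,0.005,0],"hand": 0},
    {"delta_rot": [0,0,0],"delta_pos": [0.019,0.005,0],"hand": 0},
    {"delta_rot": [0,0,0],"delta_pos": [0.019,0.005,0],"hand": 0}
  ]
}}

```text
t: 10.3
eef_pos: [0.6288, -0.0928, 0.0476]
ee_rot: [-3.142, 0.0, -2.87]
force: [-1.1, -0.9, 0.2]
width: 0.0003
```

Run:
```python
from h import *
s=get_state();print(s["eef_pos"],s["force"],s["moment"])
im=grab_frame("scene");cv2.imwrite("pics/s4.png",cv2.resize(im[170:230,260:350],None,fx=8,fy=8,interpolation=cv2.INTER_CUBIC))
```

```text
[ 0.6288 -0.0928  0.0476] [-1.1484 -0.8983  0.1722] [-0.3985  0.3892  0.0042]
```

View pics/s4.png

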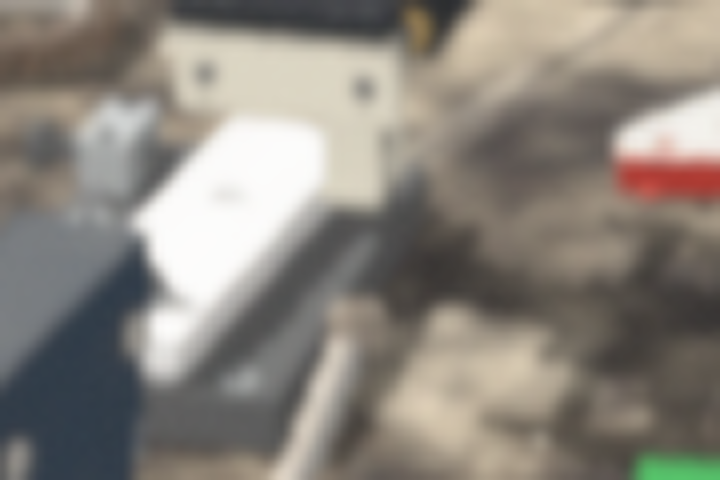

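Run:
```python
from h import *
h=ray("scene",(288.1,193.6),.035);print(h)
o=np.array([.636,.035]);d=h[:2]-o
X=np.array([.964,.264]);Y=np.array([-.264,.964]);print(d@X,d@Y)
for p in ((236,118),(322,122)): 
  q=ray("scene",(260+(p[0]-3.5)/8,170+(p[1]-3.5)/8),.035)[:2]-o;print(q@X,q@Y)
```

```text
[ 0.6612 -0.0516  0.035 ]
0.001468668119530899 -0.09011882075479406
0.020117536037113613 -0.15528342909842785
-0.012142749856268212 -0.15947308299622234
```

>>> {"fn": "move_arm", "kwargs": {
  "rows": [
    {"delta_rot": [0,0,0],"delta_pos": [0.01,0.003,0],"hand": 0},
    {"delta_rot": [0,0,0],"delta_pos": [0.01,0.003,0],"hand": 0},
    {"delta_rot": [0,0,0],"delta_pos": [0.01,0.003,0],"hand": 0},
    {"delta_rot": [0,0,0],"delta_pos": [0.01,0.003,0],"hand": 0},
    {"delta_rot": [0,0,0],"delta_pos": [0.01,0.003,0],"hand": 0},
    {"delta_rot": [0,0,0],"delta_pos": [0.01,0.003,0],"hand": 0},
    {"delta_rot": [0,0,0],"delta_pos": [0.01,0.003,0],"hand": 0},
    {"delta_rot": [0,0,0],"delta_pos": [0.01,0.003,0],"hand": 0},
    {"delta_rot": [0,0,0],"delta_pos": [0.01,0.003,0],"hand": 0},
    {"delta_rot": [0,0,0],"delta_pos": [0.01,0.003,0],"hand": 0}
  ]
}}

```text
t: 11.35
eef_pos: [0.6297, -0.0925, 0.0475]
ee_rot: [-3.142, -0.0, -2.87]
force: [0.1, -0.7, -0.2]
width: 0.0003
```

>>> {"fn": "move_arm", "kwargs": {
  "rows": [
    {"delta_rot": [0,0,0],"delta_pos": [0.012,0.003,0],"hand": 0},
    {"delta_rot": [0,0,0],"delta_pos": [0.012,0.003,0],"hand": 0},
    {"delta_rot": [0,0,0],"delta_pos": [0.012,0.003,0],"hand": 0},
    {"delta_rot": [0,0,0],"delta_pos": [0.012,0.003,0],"hand": 0},
    {"delta_rot": [0,0,0],"delta_pos": [0.012,0.003,0],"hand": 0},
    {"delta_rot": [0,0,0],"delta_pos": [0.012,0.003,0],"hand": 0},
    {"delta_rot": [0,0,0],"delta_pos": [0.012,0.003,0],"hand": 0},
    {"delta_rot": [0,0,0],"delta_pos": [0.012,0.003,0],"hand": 0},
    {"delta_rot": [0,0,0],"delta_pos": [0.012,0.003,0],"hand": 0},
    {"delta_rot": [0,0,0],"delta_pos": [0.012,0.003,0],"hand": 0}
  ]
}}

```text
t: 12.35
eef_pos: [0.6309, -0.0922, 0.0476]
ee_rot: [-3.142, -0.0, -2.871]
force: [-0.8, -1.0, -0.2]
width: 0.0006
```

>>> {"fn": "move_arm", "kwargs": {
  "rows": [
    {"delta_rot": [0,0,0],"delta_pos": [0.012,0.003,0],"hand": 0},
    {"delta_rot": [0,0,0],"delta_pos": [0.012,0.003,0],"hand": 0},
    {"delta_rot": [0,0,0],"delta_pos": [0.012,0.003,0],"hand": 0},
    {"delta_rot": [0,0,0],"delta_pos": [0.012,0.003,0],"hand": 0},
    {"delta_rot": [0,0,0],"delta_pos": [0.012,0.003,0],"hand": 0},
    {"delta_rot": [0,0,0],"delta_pos": [0.012,0.003,0],"hand": 0},
    {"delta_rot": [0,0,0],"delta_pos": [0.012,0.003,0],"hand": 0},
    {"delta_rot": [0,0,0],"delta_pos": [0.012,0.003,0],"hand": 0},
    {"delta_rot": [0,0,0],"delta_pos": [0.012,0.003,0],"hand": 0},
    {"delta_rot": [0,0,0],"delta_pos": [0.012,0.003,0],"hand": 0}
  ]
}}

```text
t: 13.35
eef_pos: [0.6321, -0.0919, 0.0476]
ee_rot: [3.142, -0.0, -2.871]
force: [-0.7, -1.0, -0.8]
width: 0.0004
```

Run:
```python
from h import *
s=get_state();print(s["eef_pos"],s["force"],s["moment"])
im=grab_frame("scene");cv2.imwrite("pics/s5.png",cv2.resize(im[170:230,260:350],None,fx=8,fy=8,interpolation=cv2.INTER_CUBIC))
```

```text
[ 0.6321 -0.0919  0.0476] [-0.6627 -1.0366 -0.7835] [-0.4658  0.4567 -0.0212]
```

View pics/s5.png

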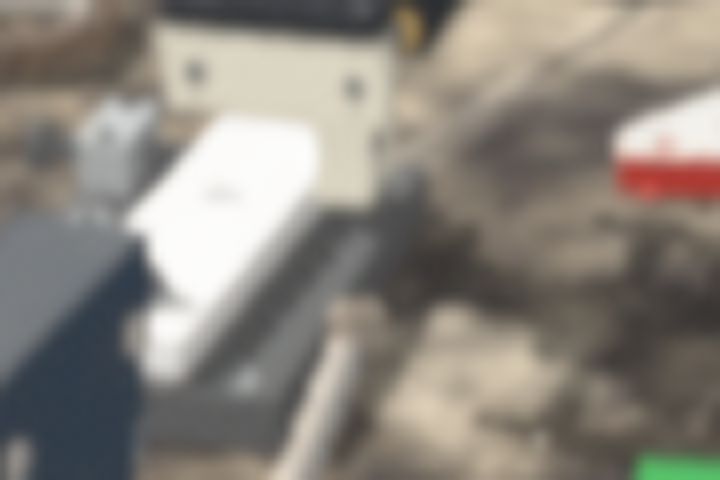

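The hole has moved from crop (228,192) to (221,192), so the plate is following the finger. The screw isn't touched yet.

>>> {"fn": "move_arm", "kwargs": {
  "rows": [
    {"delta_rot": [0,0,0],"delta_pos": [0.012,0.003,0],"hand": 0},
    {"delta_rot": [0,0,0],"delta_pos": [0.012,0.003,0],"hand": 0},
    {"delta_rot": [0,0,0],"delta_pos": [0.012,0.003,0],"hand": 0},
    {"delta_rot": [0,0,0],"delta_pos": [0.012,0.003,0],"hand": 0},
    {"delta_rot": [0,0,0],"delta_pos": [0.012,0.003,0],"hand": 0},
    {"delta_rot": [0,0,0],"delta_pos": [0.012,0.003,0],"hand": 0},
    {"delta_rot": [0,0,0],"delta_pos": [0.012,0.003,0],"hand": 0},
    {"delta_rot": [0,0,0],"delta_pos": [0.012,0.003,0],"hand": 0},
    {"delta_rot": [0,0,0],"delta_pos": [0.012,0.003,0],"hand": 0},
    {"delta_rot": [0,0,0],"delta_pos": [0.012,0.003,0],"hand": 0}
  ]
}}

```text
t: 14.4
eef_pos: [0.6333, -0.0916, 0.0476]
ee_rot: [-3.142, -0.0, -2.87]
force: [-0.5, -1.4, 0.1]
width: 0.0005
```

>>> {"fn": "move_arm", "kwargs": {
  "rows": [
    {"delta_rot": [0,0,0],"delta_pos": [0.012,0.003,0],"hand": 0},
    {"delta_rot": [0,0,0],"delta_pos": [0.012,0.003,0],"hand": 0},
    {"delta_rot": [0,0,0],"delta_pos": [0.012,0.003,0],"hand": 0},
    {"delta_rot": [0,0,0],"delta_pos": [0.012,0.003,0],"hand": 0},
    {"delta_rot": [0,0,0],"delta_pos": [0.012,0.003,0],"hand": 0},
    {"delta_rot": [0,0,0],"delta_pos": [0.012,0.003,0],"hand": 0},
    {"delta_rot": [0,0,0],"delta_pos": [0.012,0.003,0],"hand": 0},
    {"delta_rot": [0,0,0],"delta_pos": [0.012,0.003,0],"hand": 0},
    {"delta_rot": [0,0,0],"delta_pos": [0.012,0.003,0],"hand": 0},
    {"delta_rot": [0,0,0],"delta_pos": [0.012,0.003,0],"hand": 0}
  ]
}}

```text
t: 15.4
eef_pos: [0.6345, -0.0913, 0.0476]
ee_rot: [-3.142, -0.0, -2.871]
force: [-1.1, -2.1, 0.4]
width: 0.0004
```

>>> {"fn": "move_arm", "kwargs": {
  "rows": [
    {"delta_rot": [0,0,0],"delta_pos": [0.01,0.003,0],"hand": 0},
    {"delta_rot": [0,0,0],"delta_pos": [0.01,0.003,0],"hand": 0},
    {"delta_rot": [0,0,0],"delta_pos": [0.01,0.003,0],"hand": 0},
    {"delta_rot": [0,0,0],"delta_pos": [0.01,0.003,0],"hand": 0},
    {"delta_rot": [0,0,0],"delta_pos": [0.01,0.003,0],"hand": 0},
    {"delta_rot": [0,0,0],"delta_pos": [0.01,0.003,0],"hand": 0},
    {"delta_rot": [0,0,0],"delta_pos": [0.01,0.003,0],"hand": 0},
    {"delta_rot": [0,0,0],"delta_pos": [0.01,0.003,0],"hand": 0},
    {"delta_rot": [0,0,0],"delta_pos": [0.01,0.003,0],"hand": 0},
    {"delta_rot": [0,0,0],"delta_pos": [0.01,0.003,0],"hand": 0}
  ]
}}

```text
t: 16.4
eef_pos: [0.6355, -0.091, 0.0476]
ee_rot: [3.142, -0.0, -2.87]
force: [-0.4, -1.1, -0.3]
width: 0.0004
```

Run:
```python
from h import *
s=get_state();print(s["eef_pos"],s["force"],s["moment"])
```

```text
[ 0.6355 -0.091   0.0476] [-0.432  -1.0845 -0.3063] [-0.4947  0.3493 -0.063 ]
```

>>> {"fn": "move_arm", "kwargs": {
  "rows": [
    {"delta_rot": [0,0,0],"delta_pos": [0.012,0.003,0],"hand": 0},
    {"delta_rot": [0,0,0],"delta_pos": [0.012,0.003,0],"hand": 0},
    {"delta_rot": [0,0,0],"delta_pos": [0.012,0.003,0],"hand": 0},
    {"delta_rot": [0,0,0],"delta_pos": [0.012,0.003,0],"hand": 0},
    {"delta_rot": [0,0,0],"delta_pos": [0.012,0.003,0],"hand": 0},
    {"delta_rot": [0,0,0],"delta_pos": [0.012,0.003,0],"hand": 0},
    {"delta_rot": [0,0,0],"delta_pos": [0.012,0.003,0],"hand": 0},
    {"delta_rot": [0,0,0],"delta_pos": [0.012,0.003,0],"hand": 0},
    {"delta_rot": [0,0,0],"delta_pos": [0.012,0.003,0],"hand": 0},
    {"delta_rot": [0,0,0],"delta_pos": [0.012,0.003,0],"hand": 0}
  ]
}}

```text
t: 17.4
eef_pos: [0.6367, -0.0907, 0.0475]
ee_rot: [3.142, -0.0, -2.871]
force: [-1.3, -1.3, -0.3]
width: 0.0004
```

>>> {"fn": "move_arm", "kwargs": {
  "rows": [
    {"delta_rot": [0,0,0],"delta_pos": [0.012,0.003,0],"hand": 0},
    {"delta_rot": [0,0,0],"delta_pos": [0.012,0.003,0],"hand": 0},
    {"delta_rot": [0,0,0],"delta_pos": [0.012,0.003,0],"hand": 0},
    {"delta_rot": [0,0,0],"delta_pos": [0.012,0.003,0],"hand": 0},
    {"delta_rot": [0,0,0],"delta_pos": [0.012,0.003,0],"hand": 0},
    {"delta_rot": [0,0,0],"delta_pos": [0.012,0.003,0],"hand": 0},
    {"delta_rot": [0,0,0],"delta_pos": [0.012,0.003,0],"hand": 0},
    {"delta_rot": [0,0,0],"delta_pos": [0.012,0.003,0],"hand": 0},
    {"delta_rot": [0,0,0],"delta_pos": [0.012,0.003,0],"hand": 0},
    {"delta_rot": [0,0,0],"delta_pos": [0.012,0.003,0],"hand": 0}
  ]
}}

```text
t: 18.4
eef_pos: [0.6379, -0.0904, 0.0475]
ee_rot: [-3.142, -0.0, -2.87]
force: [-0.5, -1.2, 0.1]
width: 0.0004
```

Run:
```python
from h import *
s=get_state();print(s["eef_pos"],s["force"],s["moment"])
im=grab_frame("scene");cv2.imwrite("pics/s6.png",cv2.resize(im[170:230,260:350],None,fx=8,fy=8,interpolation=cv2.INTER_CUBIC))
```

```text
[ 0.6379 -0.0904  0.0475] [-0.4695 -1.1903  0.0568] [-0.7321  0.4931 -0.0128]
```

View pics/s6.png

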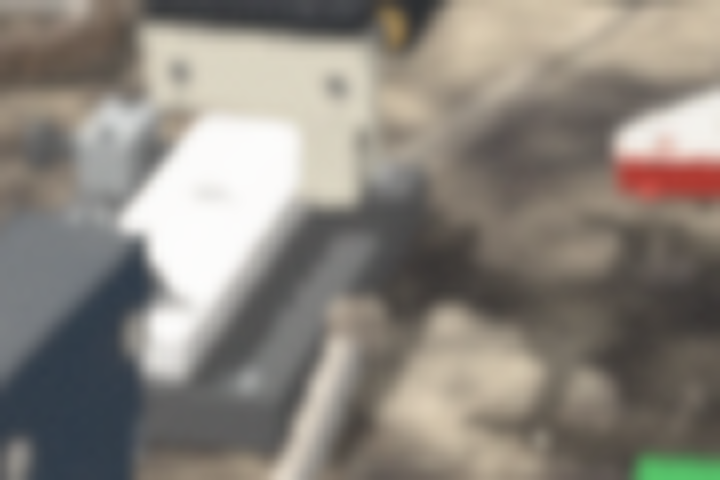

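Run:
```python
from h import *
o=np.array([.636,.035]);X=np.array([.964,.264]);Y=np.array([-.264,.964])
for p in ((211,192,.035),(220,192,.035),(228,192,.035),(80,165,.042)):
  q=ray("scene",(260+(p[0]-3.5)/8,170+(p[1]-3.5)/8),p[2])[:2]-o;print(p,q@X,q@Y)
```

```text
(211, 192, 0.035) 0.007569138362433877 -0.08885123850244635
(220, 192, 0.035) 0.004438561956952793 -0.08964075025366657
(228, 192, 0.035) 0.0016561291013134343 -0.09034246238331217
(80, 165, 0.042) 0.05567621123343086 -0.08509447619058978
```

>>> {"fn": "move_arm", "kwargs": {
  "rows": [
    {"delta_rot": [0,0,0],"delta_pos": [0.009,0.0025,0],"hand": 0},
    {"delta_rot": [0,0,0],"delta_pos": [0.009,0.0025,0],"hand": 0},
    {"delta_rot": [0,0,0],"delta_pos": [0.009,0.0025,0],"hand": 0},
    {"delta_rot": [0,0,0],"delta_pos": [0.009,0.0025,0],"hand": 0},
    {"delta_rot": [0,0,0],"delta_pos": [0.009,0.0025,0],"hand": 0},
    {"delta_rot": [0,0,0],"delta_pos": [0.009,0.0025,0],"hand": 0},
    {"delta_rot": [0,0,0],"delta_pos": [0.009,0.0025,0],"hand": 0},
    {"delta_rot": [0,0,0],"delta_pos": [0.009,0.0025,0],"hand": 0},
    {"delta_rot": [0,0,0],"delta_pos": [0.009,0.0025,0],"hand": 0},
    {"delta_rot": [0,0,0],"delta_pos": [0.009,0.0025,0],"hand": 0}
  ]
}}

```text
t: 19.45
eef_pos: [0.6388, -0.0901, 0.0475]
ee_rot: [3.142, -0.0, -2.871]
force: [-1.3, -1.2, -0.4]
width: 0.0002
```

>>> {"fn": "move_arm", "kwargs": {
  "rows": [
    {"delta_rot": [0,0,0],"delta_pos": [0.01,0.003,0],"hand": 0},
    {"delta_rot": [0,0,0],"delta_pos": [0.01,0.003,0],"hand": 0},
    {"delta_rot": [0,0,0],"delta_pos": [0.01,0.003,0],"hand": 0},
    {"delta_rot": [0,0,0],"delta_pos": [0.01,0.003,0],"hand": 0},
    {"delta_rot": [0,0,0],"delta_pos": [0.01,0.003,0],"hand": 0},
    {"delta_rot": [0,0,0],"delta_pos": [0.01,0.003,0],"hand": 0},
    {"delta_rot": [0,0,0],"delta_pos": [0.01,0.003,0],"hand": 0},
    {"delta_rot": [0,0,0],"delta_pos": [0.01,0.003,0],"hand": 0},
    {"delta_rot": [0,0,0],"delta_pos": [0.01,0.003,0],"hand": 0},
    {"delta_rot": [0,0,0],"delta_pos": [0.01,0.003,0],"hand": 0}
  ]
}}

```text
t: 20.45
eef_pos: [0.6398, -0.0898, 0.0476]
ee_rot: [3.142, -0.0, -2.871]
force: [-1.3, -2.2, -0.5]
width: 0.0002
```

>>> {"fn": "move_arm", "kwargs": {
  "rows": [
    {"delta_rot": [0,0,0],"delta_pos": [0.01,0.003,0],"hand": 0},
    {"delta_rot": [0,0,0],"delta_pos": [0.01,0.003,0],"hand": 0},
    {"delta_rot": [0,0,0],"delta_pos": [0.01,0.003,0],"hand": 0},
    {"delta_rot": [0,0,0],"delta_pos": [0.01,0.003,0],"hand": 0},
    {"delta_rot": [0,0,0],"delta_pos": [0.01,0.003,0],"hand": 0},
    {"delta_rot": [0,0,0],"delta_pos": [0.01,0.003,0],"hand": 0},
    {"delta_rot": [0,0,0],"delta_pos": [0.01,0.003,0],"hand": 0},
    {"delta_rot": [0,0,0],"delta_pos": [0.01,0.003,0],"hand": 0},
    {"delta_rot": [0,0,0],"delta_pos": [0.01,0.003,0],"hand": 0},
    {"delta_rot": [0,0,0],"delta_pos": [0.01,0.003,0],"hand": 0}
  ]
}}

```text
t: 21.45
eef_pos: [0.6408, -0.0895, 0.0476]
ee_rot: [3.142, -0.0, -2.871]
force: [-1.1, -0.7, 0.1]
width: 0.0004
```

Run:
```python
from h import *
s=get_state();print(s["eef_pos"],s["force"],s["moment"])
im=grab_frame("scene");cv2.imwrite("pics/s7.png",cv2.resize(im[170:230,260:350],None,fx=8,fy=8,interpolation=cv2.INTER_CUBIC))
```

```text
[ 0.6408 -0.0895  0.0476] [-1.069  -0.6566  0.0537] [-0.6522  0.4373 -0.007 ]
```

View pics/s7.png

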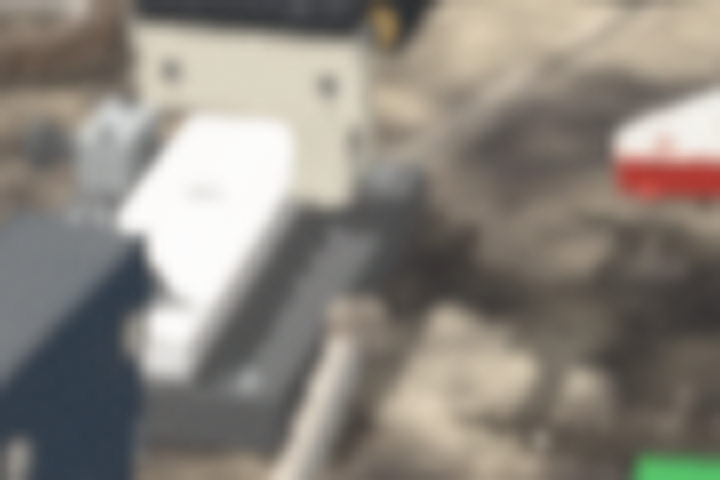

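Run:
```python
from h import *
c=camera_info("scene");K=np.array(c["camera_matrix"]);W=np.linalg.inv(np.array(c["world_from_camera"]))
o=np.array([.636,.035]);X=np.array([.964,.264]);Y=np.array([-.264,.964])
im=cv2.imread("pics/s7.png")
def pr(x,y,z):
  p=np.r_[o+X*x/1000+Y*y/1000,z/1000,1];q=K@(W@p)[:3];q=q[:2]/q[2];return tuple(int(v) for v in ((q[0]-260)*8+3.5,(q[1]-170)*8+3.5))
def poly(pts,col):
  cv2.polylines(im,[np.array([pr(*p) for p in pts])],True,col,1)
poly([(-55,-165,20),(65,-165,20),(65,35,20),(-55,35,20)],(0,0,255))
poly([(-25,-155,35),(25,-155,35),(25,25,35),(-25,25,35)],(255,0,0))
poly([(30,-110,42),(50,-110,42),(50,-150,42),(30,-150,42)],(0,200,255))
cv2.circle(im,pr(0,-90,35),3,(0,200,0),-1)
cv2.imwrite("pics/s7o.png",im)
```

```text
(no output)
```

View pics/s7o.png

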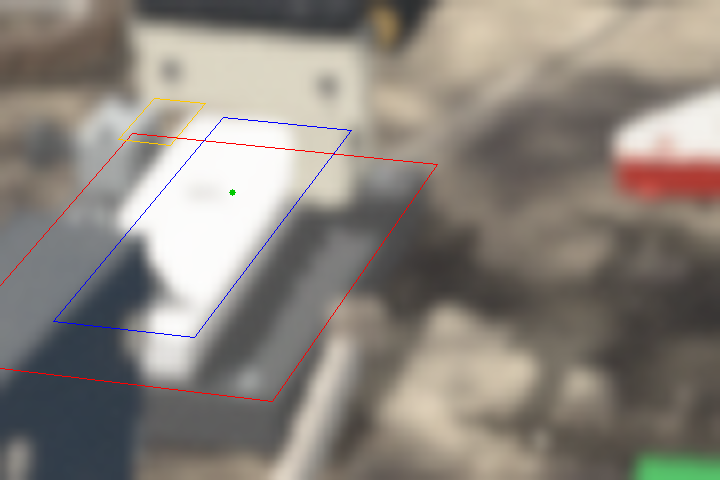

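Run:
```python
from h import *
c=camera_info("top");K=np.array(c["camera_matrix"]);W=np.linalg.inv(np.array(c["world_from_camera"]))
o=np.array([.636,.035]);X=np.array([.964,.264]);Y=np.array([-.264,.964])
S=9;u0,v0=262,138
im=cv2.resize(cv2.imread("pics/top0.png")[v0:v0+66,u0:u0+88],None,fx=S,fy=S,interpolation=cv2.INTER_CUBIC)
def pr(x,y,z):
  p=np.r_[o+X*x/1000+Y*y/1000,z/1000,1];q=K@(W@p)[:3];q=q[:2]/q[2];return tuple(int(v) for v in ((q[0]-u0)*S+4,(q[1]-v0)*S+4))
def poly(pts,col):
  cv2.polylines(im,[np.array([pr(*p) for p in pts])],True,col,1)
poly([(-55,-165,20),(65,-165,20),(65,35,20),(-55,35,20)],(0,0,255))
poly([(-12,-98,20),(12,-98,20),(12,-82,20),(-12,-82,20)],(255,0,0))
for x in(30,40): poly([(x,-110,42),(x+20,-110,42),(x+20,-150,42),(x,-150,42)],(0,200,255))
cv2.circle(im,pr(0,0,45),4,(0,200,0),-1)
cv2.imwrite("pics/t0o.png",im)
```

```text
(no output)
```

View pics/t0o.png

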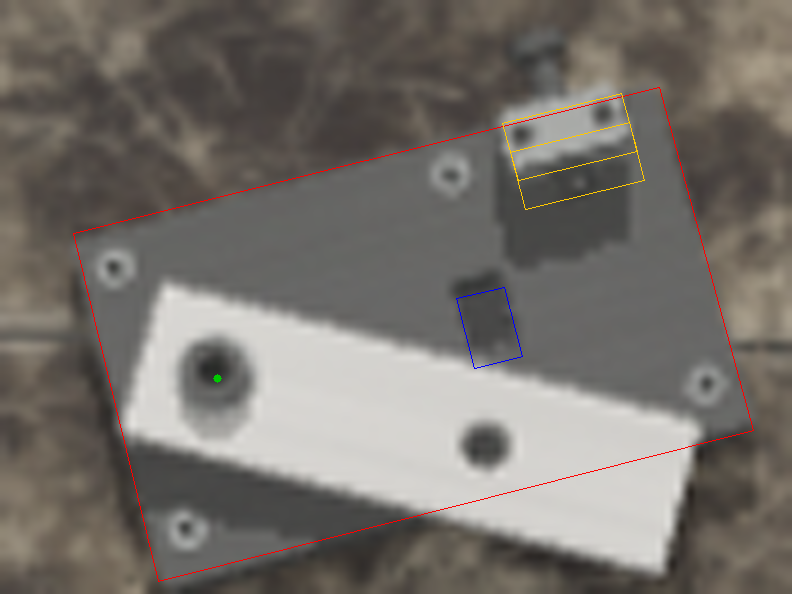

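>>> {"fn": "move_arm", "kwargs": {
  "rows": [
    {"delta_rot": [0,0,0],"delta_pos": [0.01,0.003,0],"hand": 0},
    {"delta_rot": [0,0,0],"delta_pos": [0.01,0.003,0],"hand": 0},
    {"delta_rot": [0,0,0],"delta_pos": [0.01,0.003,0],"hand": 0},
    {"delta_rot": [0,0,0],"delta_pos": [0.01,0.003,0],"hand": 0},
    {"delta_rot": [0,0,0],"delta_pos": [0.01,0.003,0],"hand": 0},
    {"delta_rot": [0,0,0],"delta_pos": [0.01,0.003,0],"hand": 0},
    {"delta_rot": [0,0,0],"delta_pos": [0.01,0.003,0],"hand": 0},
    {"delta_rot": [0,0,0],"delta_pos": [0.01,0.003,0],"hand": 0},
    {"delta_rot": [0,0,0],"delta_pos": [0.01,0.003,0],"hand": 0},
    {"delta_rot": [0,0,0],"delta_pos": [0.01,0.003,0],"hand": 0}
  ]
}}

```text
t: 22.5
eef_pos: [0.6415, -0.0893, 0.0475]
ee_rot: [3.142, -0.001, -2.871]
force: [-3.6, -2.1, 1.1]
width: 0.0005
```

>>> {"fn": "move_arm", "kwargs": {
  "rows": [
    {"delta_rot": [0,0,0],"delta_pos": [0.01,0.003,0],"hand": 0},
    {"delta_rot": [0,0,0],"delta_pos": [0.01,0.003,0],"hand": 0},
    {"delta_rot": [0,0,0],"delta_pos": [0.01,0.003,0],"hand": 0},
    {"delta_rot": [0,0,0],"delta_pos": [0.01,0.003,0],"hand": 0},
    {"delta_rot": [0,0,0],"delta_pos": [0.01,0.003,0],"hand": 0},
    {"delta_rot": [0,0,0],"delta_pos": [0.01,0.003,0],"hand": 0},
    {"delta_rot": [0,0,0],"delta_pos": [0,0,0],"hand": 0},
    {"delta_rot": [0,0,0],"delta_pos": [0,0,0],"hand": 0},
    {"delta_rot": [0,0,0],"delta_pos": [0,0,0],"hand": 0},
    {"delta_rot": [0,0,0],"delta_pos": [0,0,0],"hand": 0}
  ]
}}

```text
t: 23.5
eef_pos: [0.6417, -0.0893, 0.0475]
ee_rot: [3.141, -0.001, -2.871]
force: [-5.0, -3.2, 3.1]
width: 0.0004
```

>>> {"fn": "move_arm", "kwargs": {
  "rows": [
    {"delta_rot": [0,0,0],"delta_pos": [0.02,0.005,0],"hand": 0},
    {"delta_rot": [0,0,0],"delta_pos": [0.02,0.005,0],"hand": 0},
    {"delta_rot": [0,0,0],"delta_pos": [0.02,0.005,0],"hand": 0},
    {"delta_rot": [0,0,0],"delta_pos": [0.02,0.005,0],"hand": 0},
    {"delta_rot": [0,0,0],"delta_pos": [0.02,0.005,0],"hand": 0},
    {"delta_rot": [0,0,0],"delta_pos": [0.02,0.005,0],"hand": 0},
    {"delta_rot": [0,0,0],"delta_pos": [0,0,0],"hand": 0},
    {"delta_rot": [0,0,0],"delta_pos": [0,0,0],"hand": 0},
    {"delta_rot": [0,0,0],"delta_pos": [0,0,0],"hand": 0},
    {"delta_rot": [0,0,0],"delta_pos": [0,0,0],"hand": 0}
  ]
}}

```text
t: 24.5
eef_pos: [0.6418, -0.0893, 0.0474]
ee_rot: [3.141, -0.003, -2.871]
force: [-7.9, -3.8, 4.8]
width: 0.0007
```

>>> {"fn": "move_arm", "kwargs": {
  "rows": [
    {"delta_rot": [0,0,0],"delta_pos": [0.03,0.008,0],"hand": 0},
    {"delta_rot": [0,0,0],"delta_pos": [0.03,0.008,0],"hand": 0},
    {"delta_rot": [0,0,0],"delta_pos": [0.03,0.008,0],"hand": 0},
    {"delta_rot": [0,0,0],"delta_pos": [0.03,0.008,0],"hand": 0},
    {"delta_rot": [0,0,0],"delta_pos": [0.03,0.008,0],"hand": 0},
    {"delta_rot": [0,0,0],"delta_pos": [0.03,0.008,0],"hand": 0},
    {"delta_rot": [0,0,0],"delta_pos": [0,0,0],"hand": 0},
    {"delta_rot": [0,0,0],"delta_pos": [0,0,0],"hand": 0},
    {"delta_rot": [0,0,0],"delta_pos": [0,0,0],"hand": 0},
    {"delta_rot": [0,0,0],"delta_pos": [0,0,0],"hand": 0}
  ]
}}

```text
t: 25.5
eef_pos: [0.642, -0.0892, 0.0472]
ee_rot: [3.141, -0.006, -2.871]
force: [-11.6, -5.2, 8.8]
width: 0.0004
```

Contact is steady at about 12.6 N along the push axis. I'll hold briefly, then back off.

>>> {"fn": "move_arm", "kwargs": {
  "rows": [
    {"delta_rot": [0,0,0],"delta_pos": [0,0,0],"hand": 0},
    {"delta_rot": [0,0,0],"delta_pos": [0,0,0],"hand": 0},
    {"delta_rot": [0,0,0],"delta_pos": [0,0,0],"hand": 0},
    {"delta_rot": [0,0,0],"delta_pos": [-0.2,-0.05,0],"hand": 0},
    {"delta_rot": [0,0,0],"delta_pos": [-0.4,-0.1,0],"hand": 0},
    {"delta_rot": [0,0,0],"delta_pos": [-0.8,-0.2,0],"hand": 0},
    {"delta_rot": [0,0,0],"delta_pos": [-1,-0.3,0],"hand": 0},
    {"delta_rot": [0,0,0],"delta_pos": [-1,-0.3,2],"hand": 0},
    {"delta_rot": [0,0,0],"delta_pos": [-1,-0.3,4],"hand": 0},
    {"delta_rot": [0,0,0],"delta_pos": [-1,-0.5,4.5],"hand": 5}
  ]
}}

```text
t: 26.5
eef_pos: [0.5899, -0.1057, 0.1525]
ee_rot: [3.141, -0.002, -2.87]
force: [0.9, 0.2, 0.2]
width: 0.0045
```

>>> {"fn": "move_arm", "kwargs": {
  "rows": [
    {"delta_rot": [0,0,0],"delta_pos": [-0.7,-4.4,0],"hand": 5},
    {"delta_rot": [0,0,0],"delta_pos": [-0.7,-4.4,0],"hand": 5},
    {"delta_rot": [0,0,0],"delta_pos": [-0.7,-4.4,0],"hand": 5},
    {"delta_rot": [0,0,0],"delta_pos": [-0.7,-4.4,0],"hand": 5},
    {"delta_rot": [0,0,0],"delta_pos": [-0.7,-4.4,0],"hand": 5},
    {"delta_rot": [0,0,0],"delta_pos": [-0.7,-4.4,0],"hand": 5},
    {"delta_rot": [0,0,0],"delta_pos": [0,0,0],"hand": 5},
    {"delta_rot": [0,0,0],"delta_pos": [0,0,0],"hand": 5},
    {"delta_rot": [0,0,0],"delta_pos": [0,0,0],"hand": 5},
    {"delta_rot": [0,0,0],"delta_pos": [0,0,0],"hand": 5}
  ]
}}

```text
t: 27.5
eef_pos: [0.5498, -0.3686, 0.1528]
ee_rot: [-3.141, 0.0, -2.869]
force: [0.5, -0.1, -0.2]
width: 0.0501
```

Run:
```python
from h import *
s=get_state();print(s["eef_pos"],s["ee_rot"],s["force"],s["width"])
im=grab_frame("wrist");cv2.imwrite("pics/w8.png",im);np.save("w8.npy",wristT(s))
im=grab_frame("top");cv2.imwrite("pics/top8.png",im);cv2.imwrite("pics/t8.png",cv2.resize(im[138:204,262:350],None,fx=9,fy=9,interpolation=cv2.INTER_CUBIC))
```

```text
[ 0.5498 -0.3686  0.1528] [-3.1415  0.0005 -2.8691] [ 0.5037 -0.065  -0.205 ] 0.050067960567627
```

View pics/w8.png

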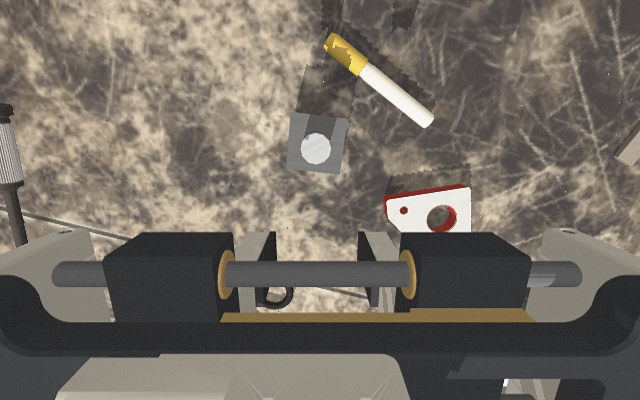

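View pics/t8.png

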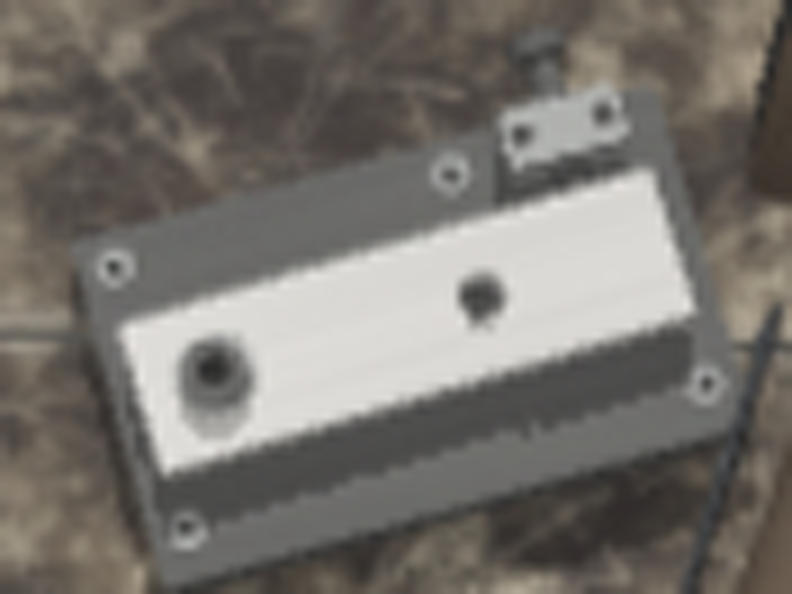

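The plate lies home along the jig, with its free hole at crop (482,297), touching at the stop block. In the wrist view the pin top is at (316,148).

Run:
```python
from h import *
T=np.load("w8.npy")
im=cv2.imread("pics/w8.png");g=cv2.cvtColor(im,6)
c=cv2.findContours(((g[120:185,280:355]>150)).astype(np.uint8),0,2)[0];c=max(c,key=cv2.contourArea)
(u,v),r=cv2.minEnclosingCircle(c);u+=280;v+=120;print(u,v,r,cv2.contourArea(c))
p=ray("wrist",(u,v),.075,T);q=ray("wrist",(u+r,v),.075,T);print("pin",p,"dia",2*np.linalg.norm(p-q))
im=cv2.imread("pics/top8.png")
h=ray("top",(262+(482-4)/9,138+(297-4)/9),.035);print("hole",h)
m=(im.min(2)>150).astype(np.uint8);n,l,st,ce=cv2.connectedComponentsWithStats(m)
k=l[176,300];c=cv2.findContours((l==k).astype(np.uint8),0,2)[0][0];r=cv2.minAreaRect(c)
P=np.array([ray("top",x,.035)[:2] for x in cv2.boxPoints(r)]);print(P,P.mean(0))
```

```text
315.12982177734375 148.4897174835205 15.635554313659668 702.0
pin [ 0.4972 -0.385   0.075 ] dia 0.02370692981352384
hole [ 0.6665 -0.0493  0.035 ]
[[ 0.6558  0.0691]
 [ 0.7118 -0.1044]
 [ 0.6615 -0.1194]
 [ 0.6064  0.0531]] [ 0.6589 -0.0254]
```

>>> {"fn": "move_arm", "kwargs": {
  "rows": [
    {"delta_rot": [0,0,0],"delta_pos": [-2.63,-0.82,0],"hand": 5},
    {"delta_rot": [0,0,0],"delta_pos": [-2.63,-0.82,0],"hand": 5},
    {"delta_rot": [0,0,0],"delta_pos": [0,0,-1.8],"hand": 5},
    {"delta_rot": [0,0,0],"delta_pos": [0,0,-2.5],"hand": 5},
    {"delta_rot": [0,0,0],"delta_pos": [0,0,-2.5],"hand": 5},
    {"delta_rot": [0,0,0],"delta_pos": [0,0,-2],"hand": 5},
    {"delta_rot": [0,0,0],"delta_pos": [0,0,0],"hand": 5},
    {"delta_rot": [0,0,0],"delta_pos": [0,0,0],"hand": 5},
    {"delta_rot": [0,0,0],"delta_pos": [0,0,0],"hand": 5},
    {"delta_rot": [0,0,0],"delta_pos": [0,0,0],"hand": 5}
  ]
}}

```text
t: 28.6
eef_pos: [0.4977, -0.3864, 0.066]
ee_rot: [-3.14, 0.002, -2.87]
force: [0.2, 0.1, -0.2]
width: 0.0497
```

Run:
```python
from h import *
s=get_state();print(s["eef_pos"],s["ee_rot"],s["force"],s["width"])
im=grab_frame("wrist");cv2.imwrite("pics/w9.png",im)
```

```text
[ 0.4977 -0.3864  0.066 ] [-3.1401  0.0018 -2.87  ] [ 0.1591  0.1344 -0.2179] 0.04973510780596687
```

View pics/w9.png

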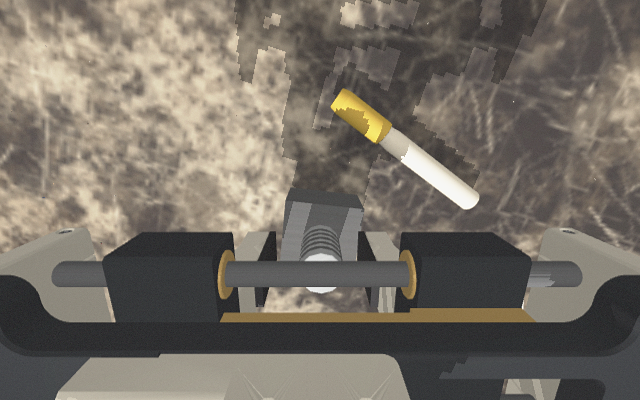

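The pin (320,270) stands centred between the pads, so I'll close and lift.

>>> {"fn": "move_arm", "kwargs": {
  "force": 30,
  "rows": [
    {"delta_rot": [0,0,0],"delta_pos": [0,0,0],"hand": 1.5},
    {"delta_rot": [0,0,0],"delta_pos": [0,0,0],"hand": 1.5},
    {"delta_rot": [0,0,0],"delta_pos": [0,0,0],"hand": 1.5},
    {"delta_rot": [0,0,0],"delta_pos": [0,0,0],"hand": 1.5},
    {"delta_rot": [0,0,0],"delta_pos": [0,0,0],"hand": 1.5},
    {"delta_rot": [0,0,0],"delta_pos": [0,0,0],"hand": 1.5},
    {"delta_rot": [0,0,0],"delta_pos": [0,0,0],"hand": 1.5},
    {"delta_rot": [0,0,0],"delta_pos": [0,0,0],"hand": 1.5},
    {"delta_rot": [0,0,0],"delta_pos": [0,0,1],"hand": 1.5},
    {"delta_rot": [0,0,0],"delta_pos": [0,0,1],"hand": 1.5}
  ]
}}

```text
t: 29.65
eef_pos: [0.4966, -0.3861, 0.0848]
ee_rot: [3.141, -0.001, -2.871]
force: [0.4, 0.9, -1.5]
width: 0.0235
```

>>> {"fn": "move_arm", "kwargs": {
  "rows": [
    {"delta_rot": [0,0,0],"delta_pos": [0,0,2.5],"hand": 1.5},
    {"delta_rot": [0,0,0],"delta_pos": [0,0,3],"hand": 1.5},
    {"delta_rot": [0,0,0],"delta_pos": [2.2,3.5,1],"hand": 1.5},
    {"delta_rot": [0,0,0],"delta_pos": [2.2,3.5,0],"hand": 1.5},
    {"delta_rot": [0,0,0],"delta_pos": [2.2,3.5,0],"hand": 1.5},
    {"delta_rot": [0,0,0],"delta_pos": [2.2,3.5,0],"hand": 1.5},
    {"delta_rot": [0,0,0],"delta_pos": [2.2,3.5,0],"hand": 1.5},
    {"delta_rot": [0,0,0],"delta_pos": [2.2,3.5,0],"hand": 1.5},
    {"delta_rot": [0,0,0],"delta_pos": [2.2,3.5,0],"hand": 1.5},
    {"delta_rot": [0,0,0],"delta_pos": [2.2,3.5,0],"hand": 1.5}
  ]
}}

```text
t: 30.65
eef_pos: [0.6739, -0.1048, 0.1508]
ee_rot: [-3.141, 0.001, -2.87]
force: [1.0, -0.1, -1.4]
width: 0.0232
```

>>> {"fn": "move_arm", "kwargs": {
  "rows": [
    {"delta_rot": [0,0,0],"delta_pos": [2.1,3.5,0],"hand": 1.5},
    {"delta_rot": [0,0,0],"delta_pos": [2.1,3.5,0],"hand": 1.5},
    {"delta_rot": [0,0,0],"delta_pos": [0,0,0],"hand": 1.5},
    {"delta_rot": [0,0,0],"delta_pos": [0,0,0],"hand": 1.5},
    {"delta_rot": [0,0,0],"delta_pos": [0,0,0],"hand": 1.5},
    {"delta_rot": [0,0,0],"delta_pos": [0,0,0],"hand": 1.5},
    {"delta_rot": [0,0,0],"delta_pos": [0,0,0],"hand": 1.5},
    {"delta_rot": [0,0,0],"delta_pos": [0,0,0],"hand": 1.5},
    {"delta_rot": [0,0,0],"delta_pos": [0,0,0],"hand": 1.5},
    {"delta_rot": [0,0,0],"delta_pos": [0,0,0],"hand": 1.5}
  ]
}}

```text
t: 31.65
eef_pos: [0.7148, -0.0364, 0.1497]
ee_rot: [3.142, 0.0, -2.871]
force: [0.1, 0.3, -1.1]
width: 0.0234
```

Run:
```python
from h import *
s=get_state();print(s["t"],s["eef_pos"],s["ee_rot"],s["force"],s["width"])
im=grab_frame("wrist");cv2.imwrite("pics/w10.png",im);np.save("w10.npy",wristT(s))
```

```text
31.65 [ 0.7148 -0.0364  0.1497] [ 3.1416  0.0001 -2.8709] [ 0.0715  0.3242 -1.1029] 0.02338408156702729
```

View pics/w10.png

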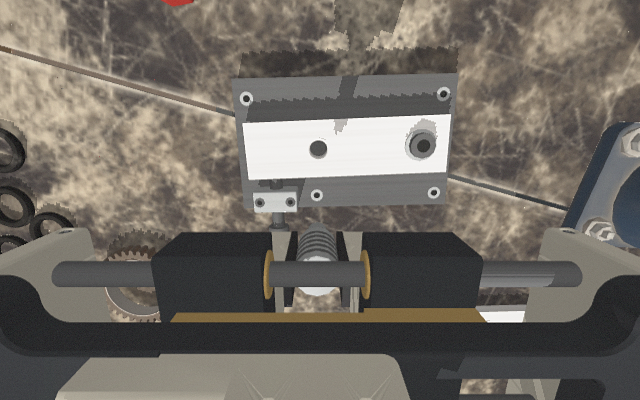

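Run:
```python
from h import *
T=np.load("w10.npy");im=cv2.imread("pics/w10.png");g=cv2.cvtColor(im,6)
c=cv2.findContours((g[136:163,303:333]<150).astype(np.uint8),0,2)[0];c=max(c,key=cv2.contourArea)
(u,v),r=cv2.minEnclosingCircle(c);u+=303;v+=136;print(u,v,r,cv2.boundingRect(c))
p=ray("wrist",(u,v),.035,T);q=ray("wrist",(u+r,v),.035,T);print("hole",p,"dia",2*np.linalg.norm(p-q))
b=ray("wrist",(422.5,145.5),.045,T);print("bolt",b,np.linalg.norm(b[:2]-p[:2]))
# screws slab top
for x in((246,98),(443,94),(434,193),(317,195)):print(ray("wrist",x,.022,T)[:2])
cv2.imwrite("pics/c10.png",cv2.resize(im[60:330,230:470],None,fx=2.2,fy=2.2,interpolation=cv2.INTER_CUBIC))
```

```text
318.160493850708 148.68518543243408 8.591018676757812 (7, 5, 17, 17)
hole [ 0.6653 -0.0493  0.035 ] dia 0.01527442921366957
bolt [0.638  0.0352 0.045 ] 0.08877934276473658
[ 0.6407 -0.1228]
[0.5907 0.045 ]
[0.6775 0.0718]
[ 0.71   -0.0379]
```

View pics/c10.png

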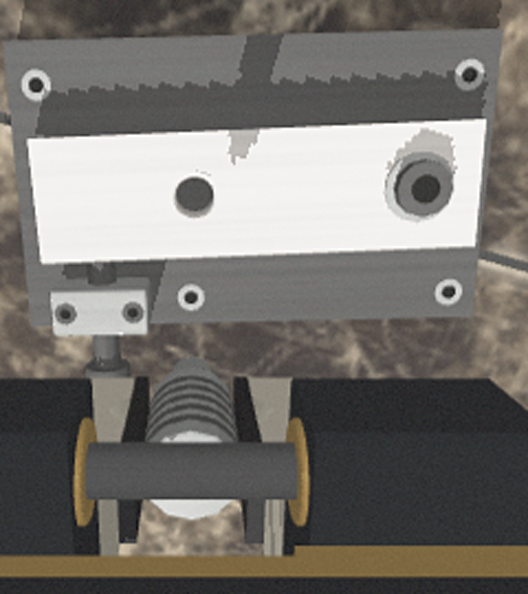

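Wrist and top views agree on the hole to 1.2 mm (0.6653,-0.0493 against 0.6665,-0.0493). The hole-to-bolt distance is 88.8 mm against a nominal 90.

>>> {"fn": "move_arm", "kwargs": {
  "rows": [
    {"delta_rot": [0,0,0],"delta_pos": [-1.7,-0.46,0],"hand": 1.5},
    {"delta_rot": [0,0,0],"delta_pos": [-1.7,-0.46,0],"hand": 1.5},
    {"delta_rot": [0,0,0],"delta_pos": [-1.6,-0.44,0],"hand": 1.5},
    {"delta_rot": [0,0,0],"delta_pos": [0,0,-1.5],"hand": 1.5},
    {"delta_rot": [0,0,0],"delta_pos": [0,0,-1.5],"hand": 1.5},
    {"delta_rot": [0,0,0],"delta_pos": [0,0,-1.5],"hand": 1.5},
    {"delta_rot": [0,0,0],"delta_pos": [0,0,0],"hand": 1.5},
    {"delta_rot": [0,0,0],"delta_pos": [0,0,0],"hand": 1.5},
    {"delta_rot": [0,0,0],"delta_pos": [0,0,0],"hand": 1.5},
    {"delta_rot": [0,0,0],"delta_pos": [0,0,0],"hand": 1.5}
  ]
}}

```text
t: 32.7
eef_pos: [0.6654, -0.0497, 0.1051]
ee_rot: [-3.141, 0.001, -2.87]
force: [-0.5, 0.2, -2.3]
width: 0.0234
```

Run:
```python
from h import *
s=get_state();print(s["t"],s["eef_pos"],s["ee_rot"],s["force"],s["width"])
im=grab_frame("wrist");cv2.imwrite("pics/w11.png",cv2.resize(im[180:320,220:420],None,fx=4,fy=4,interpolation=cv2.INTER_CUBIC));np.save("w11.npy",wristT(s))
```

```text
32.7 [ 0.6654 -0.0497  0.1051] [-3.1414  0.001  -2.8703] [-0.541   0.1726 -2.2561] 0.023391535050641305
```

View pics/w11.png

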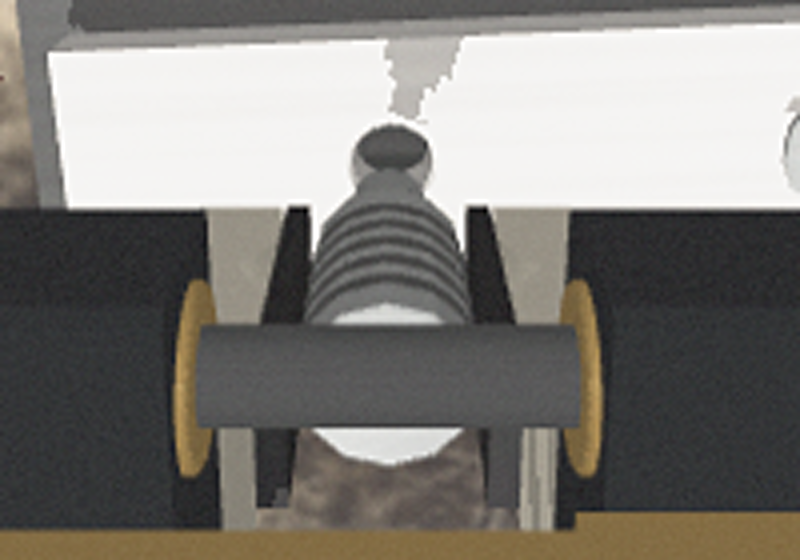

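The pin tip at crop (390,185) is laterally in line with the hole at (391,160). I'll lower with checks.

>>> {"fn": "move_arm", "kwargs": {
  "rows": [
    {"delta_rot": [0,0,0],"delta_pos": [-0.06,-0.02,0],"hand": 1.5},
    {"delta_rot": [0,0,0],"delta_pos": [0,0,-0.2],"hand": 1.5},
    {"delta_rot": [0,0,0],"delta_pos": [0,0,-0.2],"hand": 1.5},
    {"delta_rot": [0,0,0],"delta_pos": [0,0,-0.2],"hand": 1.5},
    {"delta_rot": [0,0,0],"delta_pos": [0,0,-0.2],"hand": 1.5},
    {"delta_rot": [0,0,0],"delta_pos": [0,0,-0.2],"hand": 1.5},
    {"delta_rot": [0,0,0],"delta_pos": [0,0,-0.2],"hand": 1.5},
    {"delta_rot": [0,0,0],"delta_pos": [0,0,-0.2],"hand": 1.5},
    {"delta_rot": [0,0,0],"delta_pos": [0,0,-0.2],"hand": 1.5},
    {"delta_rot": [0,0,0],"delta_pos": [0,0,0],"hand": 1.5}
  ]
}}

```text
t: 33.75
eef_pos: [0.664, -0.05, 0.0881]
ee_rot: [3.141, -0.001, -2.871]
force: [-0.3, -0.8, -0.9]
width: 0.0235
```

>>> {"fn": "move_arm", "kwargs": {
  "rows": [
    {"delta_rot": [0,0,0],"delta_pos": [0,0,-0.15],"hand": 1.5},
    {"delta_rot": [0,0,0],"delta_pos": [0,0,-0.15],"hand": 1.5},
    {"delta_rot": [0,0,0],"delta_pos": [0,0,-0.15],"hand": 1.5},
    {"delta_rot": [0,0,0],"delta_pos": [0,0,-0.15],"hand": 1.5},
    {"delta_rot": [0,0,0],"delta_pos": [0,0,-0.15],"hand": 1.5},
    {"delta_rot": [0,0,0],"delta_pos": [0,0,-0.15],"hand": 1.5},
    {"delta_rot": [0,0,0],"delta_pos": [0,0,-0.15],"hand": 1.5},
    {"delta_rot": [0,0,0],"delta_pos": [0,0,-0.15],"hand": 1.5},
    {"delta_rot": [0,0,0],"delta_pos": [0,0,0],"hand": 1.5},
    {"delta_rot": [0,0,0],"delta_pos": [0,0,0],"hand": 1.5}
  ]
}}

```text
t: 34.75
eef_pos: [0.6642, -0.05, 0.0765]
ee_rot: [3.142, -0.0, -2.871]
force: [0.1, 0.5, -0.2]
width: 0.0235
```

>>> {"fn": "move_arm", "kwargs": {
  "rows": [
    {"delta_rot": [0,0,0],"delta_pos": [0,0,-0.12],"hand": 1.5},
    {"delta_rot": [0,0,0],"delta_pos": [0,0,-0.12],"hand": 1.5},
    {"delta_rot": [0,0,0],"delta_pos": [0,0,-0.12],"hand": 1.5},
    {"delta_rot": [0,0,0],"delta_pos": [0,0,-0.12],"hand": 1.5},
    {"delta_rot": [0,0,0],"delta_pos": [0,0,-0.12],"hand": 1.5},
    {"delta_rot": [0,0,0],"delta_pos": [0,0,-0.12],"hand": 1.5},
    {"delta_rot": [0,0,0],"delta_pos": [0,0,-0.12],"hand": 1.5},
    {"delta_rot": [0,0,0],"delta_pos": [0,0,-0.12],"hand": 1.5},
    {"delta_rot": [0,0,0],"delta_pos": [0,0,0],"hand": 1.5},
    {"delta_rot": [0,0,0],"delta_pos": [0,0,0],"hand": 1.5}
  ]
}}

```text
t: 35.75
eef_pos: [0.6642, -0.05, 0.0669]
ee_rot: [-3.142, -0.0, -2.87]
force: [-0.9, 0.6, -1.4]
width: 0.0234
```

Next a slight further press until the shoulder seats.

>>> {"fn": "move_arm", "kwargs": {
  "rows": [
    {"delta_rot": [0,0,0],"delta_pos": [0,0,-0.03],"hand": 1.5},
    {"delta_rot": [0,0,0],"delta_pos": [0,0,-0.03],"hand": 1.5},
    {"delta_rot": [0,0,0],"delta_pos": [0,0,-0.03],"hand": 1.5},
    {"delta_rot": [0,0,0],"delta_pos": [0,0,-0.03],"hand": 1.5},
    {"delta_rot": [0,0,0],"delta_pos": [0,0,-0.03],"hand": 1.5},
    {"delta_rot": [0,0,0],"delta_pos": [0,0,0],"hand": 1.5},
    {"delta_rot": [0,0,0],"delta_pos": [0,0,0],"hand": 1.5},
    {"delta_rot": [0,0,0],"delta_pos": [0,0,0],"hand": 1.5},
    {"delta_rot": [0,0,0],"delta_pos": [0,0,0],"hand": 1.5},
    {"delta_rot": [0,0,0],"delta_pos": [0,0,0],"hand": 1.5}
  ]
}}

```text
t: 36.75
eef_pos: [0.6642, -0.05, 0.0655]
ee_rot: [3.142, 0.0, -2.871]
force: [-0.4, -0.5, -0.8]
width: 0.0233
```

>>> {"fn": "move_arm", "kwargs": {
  "rows": [
    {"delta_rot": [0,0,0],"delta_pos": [0,0,0],"hand": 4},
    {"delta_rot": [0,0,0],"delta_pos": [0,0,0],"hand": 4},
    {"delta_rot": [0,0,0],"delta_pos": [0,0,0],"hand": 4},
    {"delta_rot": [0,0,0],"delta_pos": [0,0,0],"hand": 4},
    {"delta_rot": [0,0,0],"delta_pos": [0,0,1],"hand": 4},
    {"delta_rot": [0,0,0],"delta_pos": [0,0,2],"hand": 4},
    {"delta_rot": [0,0,0],"delta_pos": [0,0,3],"hand": 4},
    {"delta_rot": [0,0,0],"delta_pos": [0,0,3],"hand": 4},
    {"delta_rot": [0,0,0],"delta_pos": [1.5,0.5,2],"hand": 4},
    {"delta_rot": [0,0,0],"delta_pos": [2,0.5,0],"hand": 4}
  ]
}}

```text
t: 37.75
eef_pos: [0.7012, -0.0399, 0.1814]
ee_rot: [-3.14, 0.007, -2.87]
force: [0.5, 0.3, 0.2]
width: 0.0399
```

>>> {"fn": "move_arm", "kwargs": {
  "rows": [
    {"delta_rot": [0,0,0],"delta_pos": [2,0.5,0],"hand": 4},
    {"delta_rot": [0,0,0],"delta_pos": [0,0,0],"hand": 4},
    {"delta_rot": [0,0,0],"delta_pos": [0,0,0],"hand": 4},
    {"delta_rot": [0,0,0],"delta_pos": [0,0,0],"hand": 4},
    {"delta_rot": [0,0,0],"delta_pos": [0,0,0],"hand": 4},
    {"delta_rot": [0,0,0],"delta_pos": [0,0,0],"hand": 4},
    {"delta_rot": [0,0,0],"delta_pos": [0,0,0],"hand": 4},
    {"delta_rot": [0,0,0],"delta_pos": [0,0,0],"hand": 4},
    {"delta_rot": [0,0,0],"delta_pos": [0,0,0],"hand": 4},
    {"delta_rot": [0,0,0],"delta_pos": [0,0,0],"hand": 4}
  ]
}}

```text
t: 38.75
eef_pos: [0.7192, -0.035, 0.1755]
ee_rot: [-3.142, -0.0, -2.871]
force: [0.4, 0.5, 0.4]
width: 0.0401
```

Run:
```python
from h import *
s=get_state();T=wristT(s);print(s["t"],s["eef_pos"],s["force"],s["width"])
im=grab_frame("wrist");np.save("w12.npy",T);cv2.imwrite("pics/w12.png",im);cv2.imwrite("pics/c12.png",cv2.resize(im[30:260,210:480],None,fx=2.6,fy=2.6,interpolation=cv2.INTER_CUBIC))
im=grab_frame("scene");cv2.imwrite("pics/s12.png",cv2.resize(im[150:240,250:350],None,fx=6,fy=6,interpolation=cv2.INTER_CUBIC))
```

```text
38.75 [ 0.7192 -0.035   0.1755] [0.4371 0.4824 0.3747] 0.040068071632320144
```

View pics/c12.png

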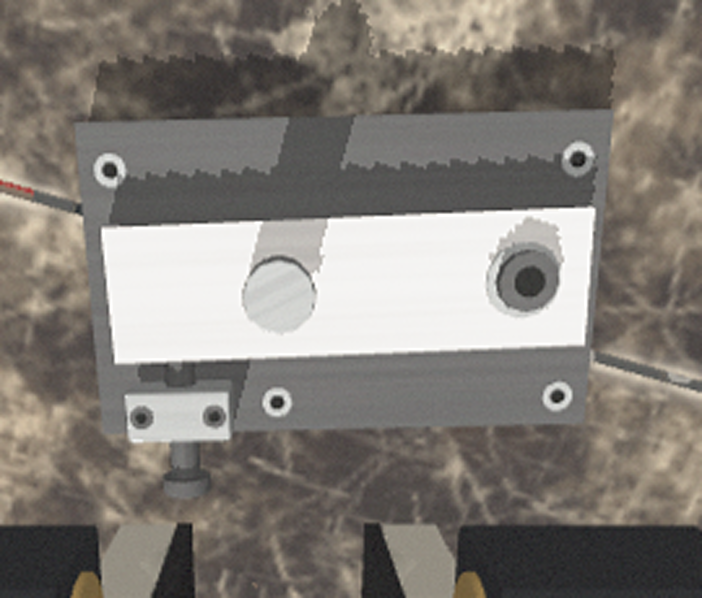

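View pics/s12.png

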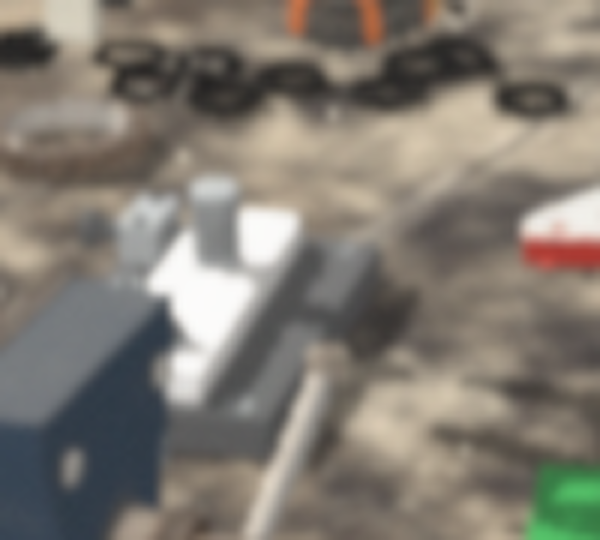

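The pin stands upright, with its top at crop (280,295) over the hole, and the shoulder looks seated on the plate. The plate edge still lies at the screw tip. One numeric check, then I hand in.

Run:
```python
from h import *
T=np.load("w12.npy");p=lambda x,y,z:ray("wrist",(210+(x-.8)/2.6,30+(y-.8)/2.6),z,T)
print("pin",p(280,295,.075),"dia",np.linalg.norm(p(244,295,.075)-p(317,295,.075)))
a,b=p(102,227,.035),p(594,207,.035);d=a-b;print("plate ang",np.arctan2(d[0],-d[1]))
a,b=p(76,124,.02),p(613,109,.02);d=a-b;print("jig ang",np.arctan2(d[0],-d[1]))
job_done()
```

```text
pin [ 0.6641 -0.0502  0.075 ] dia 0.023421135301567284
plate ang 0.3094703353215618
jig ang 0.29626966833889046
the job is handed in; nothing more can be done
```

I pivoted the plate onto the stop screw, put the lock pin down through its free hole into the jig slot, and handed the job in at about 39 s. No verdict was reported.

**Pushing:** My first approach touched the plate's free-end face instead of its long edge, with about 11 N. I backed off and came in nearer the pivot. I then crept forward until I felt the screw and pressed up to about 12.6 N along the push axis (15.5 N in total), a little under the 14 N asked for. I held it there for at least 0.4 s.

**Lock pin:** I gripped it in the parking block, lined it up with the hole using the wrist camera, and lowered it until its shoulder should be on the plate. I felt no clear seating force, so I released it at the height it had been gripped at in the parking block.

**Last checks:**

| Check | Result |
|---|---|
| Pin top against the hole measured before insertion | about 1.5 mm apart (limit 4 mm) |
| Pin top diameter, assuming it stands at the fully seated height | 23.4 mm (24 mm given) |
| Plate angle against the jig | about 0.013 rad (limit 0.06) |
| Pin | looked upright in both the wrist and scene views |
| Arm | clear of everything at hand-in |

**Disagreement:** while pushing, the scene camera put the free hole 3–4 mm further along the jig than the screw allows. The top and wrist cameras agreed with each other to 1.2 mm, so I went by those. I did not re-measure where the loose things lay. The arm stayed above or clear of them as far as I could tell.

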